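# Pack the soil cores and lock the carrier

## Task

Swing the carrier's keeper bar out of the way and lay every soil core on the table flat and fully home in a slot of its own, whichever slots you like. Then swing the keeper bar fully shut over them so that it clicks into its catch, and after that turn all three captive bolt knobs clockwise, in any order, tight to their end stops. Leave the stapler and the marker pack where they are.

Things in the scene. Friction and masses are not known exactly. Their poses are not given: they have to be found in the camera images.
- carrier: aluminium plate fixed on the table, 350 (x) x 280 (y) x 10 mm; origin: centre of its underside. Four slots along its y, side by side in x at 62 mm pitch, between white round-topped separators (18 mm thick, 32 mm over the table, only at |y| 40 to 62 mm: the middle is open for fingers) and 26 mm high end strips at |y| 64 mm. A slot holds one core flat with 4 mm play all round. Hinge at -x end
- slot1 (a point): centre of a core that lies home in slot 1 (28 mm over the table, 18 mm over the plate); axes as the carrier's, the core lies along y. Slot 1 is next to the hinge, slot 4 next to the catch
- slot2 (a point): centre of a core that lies home in slot 2 (28 mm over the table, 18 mm over the plate); axes as the carrier's, the core lies along y. Slot 1 is next to the hinge, slot 4 next to the catch
- slot3 (a point): centre of a core that lies home in slot 3 (28 mm over the table, 18 mm over the plate); axes as the carrier's, the core lies along y. Slot 1 is next to the hinge, slot 4 next to the catch
- slot4 (a point): centre of a core that lies home in slot 4 (28 mm over the table, 18 mm over the plate); axes as the carrier's, the core lies along y. Slot 1 is next to the hinge, slot 4 next to the catch
- core1: soil core in a capped liner: brown round tube 30 mm diameter, a grey square cap 36 x 36 x 20 mm at each end, 120 mm long overall, 80 mm of tube free between the caps, about 160 g. Origin at its centre (18 mm above what it lies on), x along its length; both ends are alike, it may lie on any of its four sides. 2 to 4 like cores are there
- core2: soil core in a capped liner: brown round tube 30 mm diameter, a grey square cap 36 x 36 x 20 mm at each end, 120 mm long overall, 80 mm of tube free between the caps, about 160 g. Origin at its centre (18 mm above what it lies on), x along its length; both ends are alike, it may lie on any of its four sides. 2 to 4 like cores are there
- core3: soil core in a capped liner: brown round tube 30 mm diameter, a grey square cap 36 x 36 x 20 mm at each end, 120 mm long overall, 80 mm of tube free between the caps, about 160 g. Origin at its centre (18 mm above what it lies on), x along its length; both ends are alike, it may lie on any of its four sides. 2 to 4 like cores are there
- core4: soil core in a capped liner: brown round tube 30 mm diameter, a grey square cap 36 x 36 x 20 mm at each end, 120 mm long overall, 80 mm of tube free between the caps, about 160 g. Origin at its centre (18 mm above what it lies on), x along its length; both ends are alike, it may lie on any of its four sides. 2 to 4 like cores are there
- keeper (a joint): angle of the keeper bar (rad): 0 = shut along the carrier's +x over the slots' middles; grows swinging level, counterclockwise from above; stop at 1.4, stays where left (0.12 N m). Starts partly open over the slots; from 1.0 all are clear. Steel bar 24 mm wide, 52 to 64 mm over the table, 6 mm above home caps. A sprung ball resists over the last 0.05 rad (4 N at the grip), then holds it at 0
- keeper_grip (a point): grip of the keeper bar: upright black round post 18 mm diameter, 40 mm tall (64 to 104 mm over the table) on the bar 270 mm from the hinge; the point is on its axis, 86 mm over the table; moves with the bar, x along the bar away from the hinge
- keeper_hinge (a point): point on the keeper bar's upright hinge axis, 155 mm along -x from the carrier's origin; axes as the carrier's. The catch, a grey block with a stop cheek up to 62 mm over the table and a brass ball, stands 308 mm along +x from it
- knob1 (a joint): turn of captive bolt knob 1 (rad), near the hinge on the carrier's +y side: grows clockwise from above, loose at 0, tight at its end stop at 2.2; stays where it is left (0.06 N m of friction)
- knob1_grip (a point): grip point of knob 1, on its upright axis 35 mm over the table; black bar grip 46 mm long (along this point's x, which turns with the knob), 14 mm thick, from 18 to 46 mm over the table
- knob2 (a joint): turn of captive bolt knob 2 (rad), near the catch on the carrier's +y side: grows clockwise from above, loose at 0, tight at its end stop at 2.2; stays where it is left (0.06 N m of friction)
- knob2_grip (a point): grip point of knob 2, on its upright axis 35 mm over the table; black bar grip 46 mm long (along this point's x, which turns with the knob), 14 mm thick, from 18 to 46 mm over the table
- knob3 (a joint): turn of captive bolt knob 3 (rad), midway on the carrier's -y side: grows clockwise from above, loose at 0, tight at its end stop at 2.2; stays where it is left (0.06 N m of friction)
- knob3_grip (a point): grip point of knob 3, on its upright axis 35 mm over the table; black bar grip 46 mm long (along this point's x, which turns with the knob), 14 mm thick, from 18 to 46 mm over the table
- stapler: bystander: black and grey desk stapler 140 x 36 x 50 mm; origin at the centre of its underside
- markers: bystander: flat white pack of marker pens 85 x 140 x 25 mm; origin at the centre of its underside

How it is judged:
On the way, in this order (a step that is already met when the one before it is completed fails the run):
1. every core lies home in a slot ((distance between core1 and slot1 below 0.009 m or distance between core1 and slot2 below 0.009 m or distance between core1 and slot3 below 0.009 m or distance between core1 and slot4 below 0.009 m) and angle between the x axis of each of core1, core2, core3, core4 and the y axis of carrier, either way round below 0.14 rad and (distance between core2 and slot1 below 0.009 m or distance between core2 and slot2 below 0.009 m or distance between core2 and slot3 below 0.009 m or distance between core2 and slot4 below 0.009 m) and (distance between core3 and slot1 below 0.009 m or distance between core3 and slot2 below 0.009 m or distance between core3 and slot3 below 0.009 m or distance between core3 and slot4 below 0.009 m) and (distance between core4 and slot1 below 0.009 m or distance between core4 and slot2 below 0.009 m or distance between core4 and slot3 below 0.009 m or distance between core4 and slot4 below 0.009 m)), for 0.2 s.
2. the keeper bar is shut in its detent over the cores (all of step 1 and value of joint keeper below 0.02 rad), for 0.3 s.
3. all three bolt knobs are tight, the bar still shut (value of joint each of knob1, knob2, knob3 above 2.1 rad and value of joint keeper below 0.02 rad), for 0.2 s.
At the end, for the whole second after the job is handed in: every core that is there lies still in a slot (centre within 9 mm of the slot's point, along the slot within 0.14 rad), the keeper bar is shut (below 0.02 rad) and all three knobs are at their end stops (above 2.1 of 2.2 rad) (all of step 1 and all of step 3 and linear speed of each of core1, core2, core3, core4 below 0.02 m/s); the robot touches nothing.
It fails at once if the stapler was shoved aside (distance of stapler from where it was at the start of the episode above 0.03 m).
It fails at once if the marker pack was shoved aside (distance of markers from where it was at the start of the episode above 0.03 m).
Of core1, core2, core3, core4 only 2 to 4 are there at a start; the rules pass over those that are not, and their reading is None.
At some moment in a run one of core1, core2, core3, core4 may be knocked a few centimetres aside while the robot is not near it.
Once in a run the grip may slacken for a moment while it holds something.
It also fails if it takes over 210 s, if anything falls off the work surface, if the arm or the gripper's body presses on something with over 40 N, if the wrist force passes 120 N, or if a joint passes its speed limit or range.

## Robot

A 7-joint arm with a two-finger parallel gripper is mounted at the origin on the work surface. World frame = base frame: x ahead of the robot, y to its left, z up, the work surface at z = 0. Lengths are in m, angles in rad, forces in N, time in s.
With the tool pointing down it reaches from about 0.4 to 0.85 m from the base axis. Payload 10.4 kg.
Tool frame: the origin (TCP) lies at the very end of the fingers, on their centre line; the grasp point (between the pads) lies 19 mm behind it; z points along the fingers, y is the line along which they close (so a half turn about z gives the same grasp; the last joint's range is limited). The gripper opens to 85 mm and grips with 20 to 120 N. Pads are 22 mm wide; open, the fingers measure 114 mm over their backs; the gripper's body (76 mm by 85 mm) begins 54 mm behind the grasp point. The pads swing forward as they close: fully open they stand 13 mm farther back than shut.
Start: joints at [1.315, 0.332, -0.065, 1.46, 0.022, 1.35, -0.088], TCP at [0.144, -0.608, 0.231] pointing down, gripper open.
Joint ranges: [-2.6, 2.6], [-0.5, 2.12], [-1.47, 1.34], [0.16, 2.42], [-1.27, 4.41], [0.06, 2.06], [-2.6, 2.6]. Speed limits (rad/s): [2.22, 2.22, 2.79, 2.79, 3.14, 3.14, 3.14].

## Interface

Orientations are given as a unit quaternion [x, y, z, w].
In Python, from workcell import * gives the robot as it stands. The module is installed in compiled form; this text tells all that it offers.
- The arm moves only by the tool carry_out, never from a script. Its argument "motion" is a list of rows, each an object with "xyz": the shift along the tool's x, y, z in m, a list of three; "angular": the turn, a rotation vector about the tool's x, y, z in degrees, a list of three. A call has 1 to 12 rows; each row is the pose to reach, as a shift and turn from the pose commanded when the call began, along the tool's axes at that moment; what a row does not reach only later rows make up. A row lasts 1/10 s, in which the tool goes at most 50 mm and 8.59 degrees, less where a joint would pass 70% of its speed; a pose out of reach is approached as far as the arm can. A call with a gripper value outside its range is refused whole. "hand" is the opening, from 0 (shut) to 1 (fully open), set as the call begins (left out, the last holds). The fingers move at their own pace and stop on an object; "grip_force" is the grip in N (left out, the last holds). Time passes only in rows, so rows that repeat a pose let the fingers close. It gives the time, the measured TCP pose, the force, the opening and the grip force at its end, in the units of the state.
- get_obs(): the state, without advancing time (a new reading comes with each control period).
- camera(name): name is "scene" or "top" or "wrist"; returns a dict with "img" (480x640x3 uint8, red, green, blue), "fx", "fy", "cx", "cy" (pixels), "k1" (the pictures are not rectified: a ray, as slopes to the right and down, at radius r is drawn at 1 + k1 r^2 times it, then the intrinsics apply), "extrinsics" (4x4, takes a point from camera to world coordinates). Camera axes: x right, y up, looking along -z (the intrinsics and any distortion apply to the point x, -y, -z); pixel columns grow to the right and rows downward; lengths in m; the calibration is good to about 2 mm. A picture is of the moment at which its call begins. There is no depth.
- hand_in(): hands the job in; it is judged then, once.
The state is a dict: "clock": time; "joint_pos": joint angles; "joint_velocities": joint speeds; "tau": joint torques, N m; "position": TCP position; "ee_rot": TCP orientation; "ft_force": force on the tool from outside, world axes, zero at the start; "torque": the same for the moment, N m; "grip_width": opening from 0.0 (shut) to 1.0 (fully open); "grasp_force": force on a finger pad.
Only numpy, scipy, OpenCV 4.12 (cv2) and the standard library are available. Lean on these libraries where they do the work, as an engineer would, in place of code of your own. Each camera call takes 0.05 s, during which the arm holds its last target. There are 200 camera calls.

## Working session

There is one attempt and no reset: what is moved stays moved. The work goes in short steps, Python scripts to look and compute and a tool call to move; the robot and the scene stay as the last step left them, time stands still between calls to the robot, and variables do not carry over. Pictures are saved under pics/ and viewed, at most 14 in all, crops included, and the job is handed in when it is done.

Besides the shell and the picture viewer there is one more tool, called after "Call:" as name([rows], argument=value, ...), one row to a line, values as JSON. carry_out: Moves the arm, as the interface text tells. Its arguments: {"type":"object","properties":{"motion":{"type":"array"},"hand":{"type":"number"},"grip_force":{"type":"number"}},"required":["motion"]}

```bash
mkdir -p pics
cat > h.py <<'E'
from workcell import *
import numpy as np, cv2
from scipy.spatial.transform import Rotation as R
def snap(name,fn=None):
    c=camera(name)
    if fn: cv2.imwrite('pics/'+fn,c['img'][:,:,::-1])
    return c
def K(c): return np.array([[c['fx'],0,c['cx']],[0,c['fy'],c['cy']],[0,0,1.]]),np.array([c['k1'],0,0,0.])
def ray(c,uv):
    k,d=K(c); p=cv2.undistortPoints(np.array(uv,float).reshape(-1,1,2),k,d).reshape(-1,2)
    E=np.array(c['extrinsics']); v=np.c_[p[:,0],-p[:,1],-np.ones(len(p))]@E[:3,:3].T
    return E[:3,3],v
def onz(c,uv,z):
    o,v=ray(c,uv); return o+v*((z-o[2])/v[:,2])[:,None]
def proj(c,P):
    E=np.array(c['extrinsics']); q=(np.atleast_2d(P)-E[:3,3])@E[:3,:3]; q=q*[1,-1,-1]
    k,d=K(c); return cv2.projectPoints(q,np.zeros(3),np.zeros(3),k,d)[0].reshape(-1,2)
E
python3 - <<'E'
from h import *
for n in ['scene','top']:
    c=snap(n,n+'1.png'); print(n,c['fx'],c['k1'],np.round(c['extrinsics'],3).tolist())
o=get_obs(); print({k:np.round(v,3).tolist() for k,v in o.items()})
E
```

```text
scene 527.9722915109897 -0.1472547371176517 [[0.013, -0.626, 0.78, 1.481], [1.0, -0.009, -0.024, -0.093], [0.022, 0.78, 0.626, 0.816], [0.0, 0.0, 0.0, 1.0]]
top 549.126103195421 -0.10403852068125352 [[-0.021, 0.98, -0.197, 0.365], [-1.0, -0.024, -0.012, -0.062], [-0.016, 0.196, 0.98, 1.302], [0.0, 0.0, 0.0, 1.0]]
{'clock': 0.1, 'joint_pos': [1.315, 0.333, -0.065, 1.461, 0.022, 1.35, -0.089], 'joint_velocities': [0.001, -0.001, 0.001, -0.001, 0.002, -0.0, 0.0], 'tau': [0.001, -62.675, 0.049, -39.243, 0.016, 0.007, -0.0], 'position': [0.144, -0.608, 0.231], 'ee_rot': [0.993, 0.116, -0.0, -0.001], 'ft_force': [-0.39, 0.228, 0.718], 'torque': [-0.002, 0.023, 0.007], 'grasp_force': 0.0, 'grip_width': 0.996}
```

View pics/top1.png

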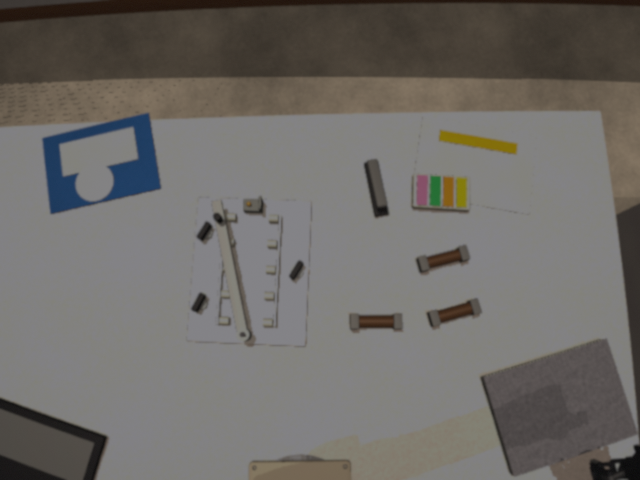

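View pics/scene1.png

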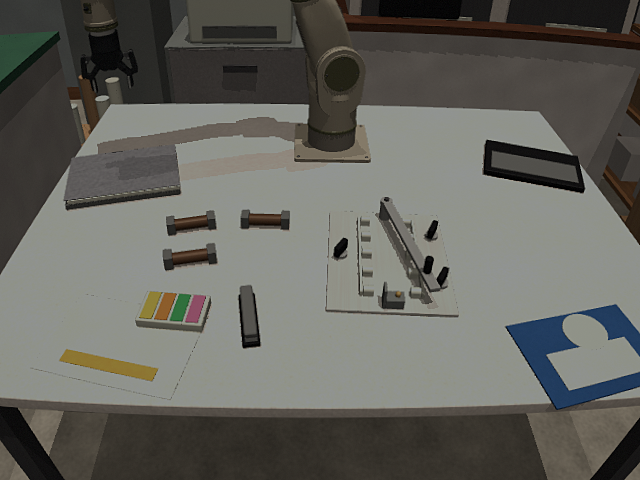

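Top view: carrier with the hinge at about (243,335), catch (253,205) and keeper post (219,218). The knobs are at (200,302), (204,231) and (296,270). Three cores lie at (376,322), (455,312) and (443,258). The scene view confirms there are three cores, with no fourth.

```bash
cat > m.py <<'E'
from h import *
def blobs(mask,amin):
    n,l,s,ce=cv2.connectedComponentsWithStats(mask.astype(np.uint8))
    out=[]
    for i in range(1,n):
        if s[i,4]>=amin:
            pts=np.argwhere(l==i)[:,::-1].astype(np.float32); out.append((ce[i],s[i,4],pts))
    return out
def axis(c,pts,z):
    P=onz(c,pts,z)[:,:2]; m=P.mean(0); w,v=np.linalg.eigh(np.cov((P-m).T)); 
    return m,np.degrees(np.arctan2(v[1,1],v[0,1])),2*np.sqrt(3*w)
def brown(img):
    h=cv2.cvtColor(img,cv2.COLOR_RGB2HSV).astype(int); return (h[...,0]<16)&(h[...,1]>90)&(h[...,2]>30)&(h[...,2]<170)
def cores(c,amin=150,z=0.026,pr=True):
    r=[]
    for ce,a,pts in blobs(brown(c['img']),amin):
        m,an,L=axis(c,pts,z)
        if 0.06<L[1]<0.1: r.append((m,an)); pr and print('core',ce.round(1),a,m.round(4),round(an,1),L.round(3))
    return r
E
python3 - <<'E'
from m import *
c=camera('top'); s=camera('scene')
cores(c); print('scene'); cores(s)
v=c['img'].max(2).astype(int)
for ce,a,pts in blobs(v<60,30):
    if 150<ce[0]<330 and 180<ce[1]<360: print('dark',ce.round(1),a,axis(c,pts,0.046))
print(onz(c,[[197,197],[311,200],[306,346],[188,341]],0.01).round(4))
print('post',onz(c,[[219,218]],0.104),'hinge',onz(c,[[243,335]],0.064),'catch',onz(c,[[250,206]],.062))
cv2.imwrite('pics/t2.png',cv2.resize(c['img'][185:355,175:325,::-1],None,fx=3.5,fy=3.5,interpolation=2))
E
```

```text
core [444.2 258.3] 328 [ 0.5695 -0.3493] 102.9 [0.024 0.078]
core [455.2 311.8] 353 [ 0.4432 -0.3671] 104.0 [0.025 0.077]
core [376.3 321.2] 347 [ 0.4265 -0.1829] 89.8 [0.024 0.077]
scene
core [190.7 221.3] 307 [ 0.4464 -0.3662] 103.1 [0.039 0.081]
core [264.6 218.1] 291 [ 0.4303 -0.184 ] 89.3 [0.038 0.08 ]
core [189.3 255.4] 358 [ 0.5745 -0.3479] 102.9 [0.036 0.08 ]
core [165.1 306.1] 305 [ 0.7339 -0.3716] 175.1 [0.026 0.076]
dark [257.1 209.7] 50 (array([0.69352408, 0.08951324]), np.float64(110.79422312903084), array([0.01786749, 0.04233056]))
dark [218.2 218.2] 59 (array([0.67512625, 0.18208948]), np.float64(-141.81606785055234), array([0.01306849, 0.02546429]))
dark [204.4 231.3] 127 (array([0.64435199, 0.21437499]), np.float64(149.92564046612807), array([0.01798334, 0.04021166]))
dark [296.3 270.2] 108 (array([ 0.54679653, -0.0010983 ]), np.float64(148.6716982166562), array([0.0139938 , 0.04113359]))
dark [199.  302.4] 129 (array([0.47697984, 0.22439048]), np.float64(151.27236352320162), array([0.01680516, 0.04096967]))
[[ 0.7392  0.2426  0.01  ]
 [ 0.7238 -0.0377  0.01  ]
 [ 0.374  -0.0192  0.01  ]
 [ 0.3901  0.2574  0.01  ]]
post [[0.66126527 0.16900967 0.104     ]] hinge [[0.4005377  0.11958981 0.064     ]] catch [[0.69862784 0.10437724 0.062     ]]
```

View pics/t2.png

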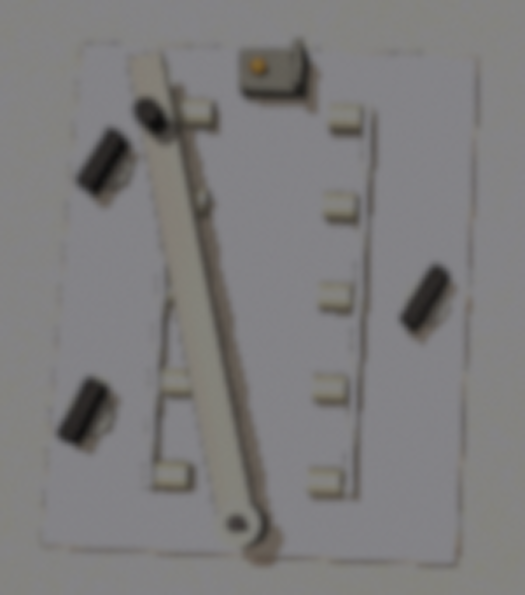

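```bash
cat > go.py <<'E'
from m import *
def state():
    o=get_obs(); r=R.from_quat(o['ee_rot']); x=r.as_matrix()[:,0]
    return np.array(o['position']),r,np.degrees(np.arctan2(x[1],x[0])),o
def to(*pts):
    """pts: (x,y,z,psi) world TCP, tool down; prints shift in tool axes + turn"""
    p,r,psi,o=state(); print('at',p.round(4),'psi',round(psi,2),'grip',round(o['grip_width'],3),'gf',round(o['grasp_force'],1),'F',np.round(o['ft_force'],1),'t',o['clock'])
    for q in pts:
        q=np.array(q,float); d=r.inv().apply(q[:3]-p)
        a=np.radians(q[3]/2); t=R.from_quat([np.cos(a),np.sin(a),0,0]); rv=np.degrees((r.inv()*t).as_rotvec())
        print(q.round(4),'->',d.round(4).tolist(),rv.round(2).tolist())
C=np.array([.5568,.1108]); YAW=-2.9
def car(x,y,C=None,yaw=None):
    C=globals()['C'] if C is None else C; a=np.radians(YAW if yaw is None else yaw)
    return C+np.array([x*np.cos(a)-y*np.sin(a),x*np.sin(a)+y*np.cos(a)])
E
python3 -c "
from go import *
to((.60,.08,.25,13),(.667,.17,.2,11))"
```

```text
at [ 0.1441 -0.6079  0.2308] psi 13.33 grip 0.998 gf 0.0 F [ 0.1 -1.5  0.5] t 0.2
[ 0.6   0.08  0.25 13.  ] -> [0.6022, -0.5643, -0.0187] [-0.05, 0.0, 0.33]
[ 0.667  0.17   0.2   11.   ] -> [0.6882, -0.6363, 0.0314] [-0.05, 0.0, 2.33]
```

Call:
carry_out([
  {"xyz": [0.05, -0.046, 0], "angular": [0, 0, 0]},
  {"xyz": [0.1, -0.093, 0], "angular": [0, 0, 0]},
  {"xyz": [0.15, -0.139, 0], "angular": [0, 0, 0]},
  {"xyz": [0.2, -0.185, 0], "angular": [0, 0, 0]},
  {"xyz": [0.25, -0.232, 0], "angular": [0, 0, 0]},
  {"xyz": [0.3, -0.278, 0], "angular": [0, 0, 0]},
  {"xyz": [0.35, -0.324, 0], "angular": [0, 0, 0]},
  {"xyz": [0.4, -0.37, 0], "angular": [0, 0, 0]},
  {"xyz": [0.45, -0.416, 0], "angular": [0, 0, 0]},
  {"xyz": [0.5, -0.462, 0], "angular": [0, 0, 0]},
  {"xyz": [0.55, -0.51, 0], "angular": [0, 0, 0]},
  {"xyz": [0.6, -0.56, -0.05], "angular": [0, 0, 0]},
], hand=0.6)

```text
clock: 1.4
position: [0.4778, -0.1084, 0.2398]
ee_rot: [0.993, 0.116, -0.001, -0.0]
ft_force: [1.2, -0.5, 1.0]
grip_width: 0.598
grasp_force: 0.0
```

Call:
carry_out([
  {"xyz": [0, 0, 0], "angular": [0, 0, 0]},
  {"xyz": [0, 0, 0], "angular": [0, 0, 0]},
])

```text
clock: 1.6
position: [0.478, -0.1094, 0.2404]
ee_rot: [0.993, 0.117, 0.0, 0.0]
ft_force: [-0.6, -0.4, 0.1]
grip_width: 0.6
grasp_force: 0.0
```

```bash
python3 -c "
from go import *
c=snap('wrist','w1.png'); print(np.round(c['extrinsics'],3).tolist(),c['fx'])
to((.667,.17,.2,11))"
```

```text
[[0.233, 0.928, 0.291, 0.552], [-0.973, 0.222, 0.069, -0.091], [-0.0, -0.299, 0.954, 0.384], [0.0, 0.0, 0.0, 1.0]] 424.152255352008
at [ 0.4773 -0.1108  0.2401] psi 13.34 grip 0.598 gf 0.0 F [-0.6 -0.4 -0.4] t 1.65
[ 0.667  0.17   0.2   11.   ] -> [0.2494, -0.2294, 0.0399] [0.0, 0.04, 2.34]
```

View pics/w1.png

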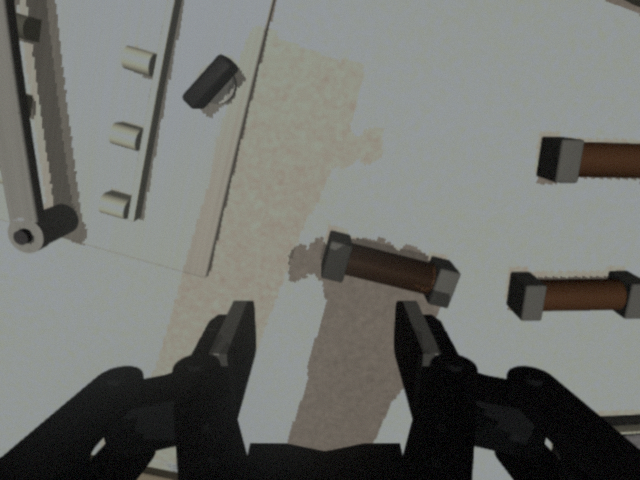

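The wrist view shows the carrier edge and knob3 at upper left and core A centred at (390,268). The other two cores are at the right edge. Next I move on to the keeper post.

Call:
carry_out([
  {"xyz": [0.03, -0.028, 0], "angular": [0, 0, 0]},
  {"xyz": [0.06, -0.056, 0], "angular": [0, 0, 0]},
  {"xyz": [0.09, -0.084, 0], "angular": [0, 0, 0]},
  {"xyz": [0.12, -0.112, 0], "angular": [0, 0, 0]},
  {"xyz": [0.15, -0.14, 0], "angular": [0, 0, 0]},
  {"xyz": [0.18, -0.168, 0], "angular": [0, 0, 0]},
  {"xyz": [0.18, -0.196, 0.01], "angular": [0, 0, 2.3]},
  {"xyz": [0.18, -0.22, 0.01], "angular": [0, 0, 2.3]},
  {"xyz": [0.18, -0.23, 0.01], "angular": [0, 0, 2.3]},
  {"xyz": [0.18, -0.23, 0.01], "angular": [0, 0, 2.3]},
  {"xyz": [0.18, -0.23, 0.01], "angular": [0, 0, 2.3]},
])

```text
clock: 2.75
position: [0.6004, 0.1526, 0.2305]
ee_rot: [0.995, 0.095, 0.0, 0.001]
ft_force: [0.2, -0.0, 0.7]
grip_width: 0.599
grasp_force: 0.0
```

```bash
python3 -c "
from go import *
c=snap('wrist','w2.png'); 
to((.667,.17,.2,11),(.667,.17,.068,11))
print(proj(c,[.667,.17,.104]))"
```

```text
at [0.6005 0.1524 0.2305] psi 10.87 grip 0.601 gf 0.0 F [ 0.2 -0.3  0.1] t 2.8
[ 0.667  0.17   0.2   11.   ] -> [0.0687, -0.0047, 0.0305] [0.08, -0.02, -0.13]
[ 0.667  0.17   0.068 11.   ] -> [0.0686, -0.0049, 0.1625] [0.08, -0.02, -0.13]
[[317.32637504 119.44884209]]
```

View pics/w2.png

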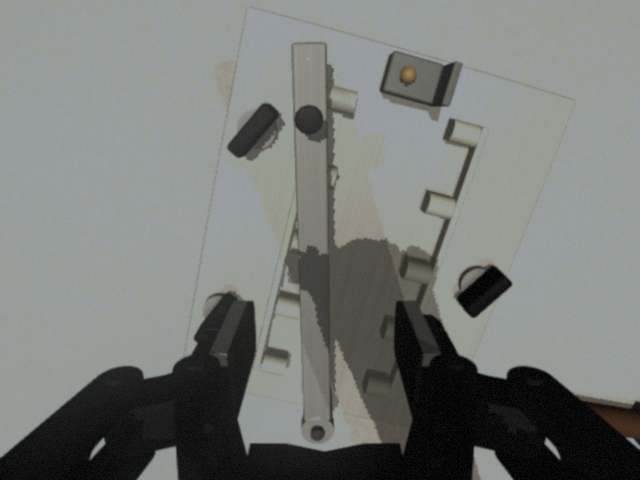

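The wrist view is good: post top at (308,120), hinge pin (317,430), ball (408,74), plate far corners (248,8) and (575,100), and the separators.

```bash
python3 -c "
from go import *
c=snap('wrist'); 
print('post',onz(c,[[308.5,120]],.104)[:,:2],'hinge',onz(c,[[317,430]],.066)[:,:2])
k=onz(c,[[248,8],[575,100]],.01)[:,:2]; print('corn',k, car(.175,.14),car(.175,-.14)); e=k[0]-k[1]; print(np.linalg.norm(e),np.degrees(np.arctan2(-e[0],e[1])))
s=onz(c,[[464,133],[438,205],[417,265],[344,100]],.028)[:,:2]; print(s.round(4)); print([car(.124,-.051),car(.062,-.051),car(0,-.051),car(.124,.051)])
print('knob3 ',onz(c,[[486,290]],.043)[:,:2],'knob2',onz(c,[[254,130]],.043)[:,:2])
"
```

```text
post [[0.66576392 0.17505677]] hinge [[0.40292651 0.12154927]]
corn [[ 0.73735808  0.23932067]
 [ 0.72175395 -0.037112  ]] [0.7386589  0.24176695] [ 0.72449288 -0.03787447]
0.27687272901068155 -3.230814839900643
[[0.6769 0.0535]
 [0.6159 0.0587]
 [0.5605 0.0625]
 [0.6831 0.1528]]
[array([0.67806096, 0.05359179]), array([0.61614036, 0.05672855]), array([0.55421976, 0.05986531]), array([0.68322144, 0.15546116])]
knob3  [[0.55432394 0.00269296]] knob2 [[0.64861224 0.21622056]]
```

```bash
sed -i 's/^C=.*/C=np.array([.5563,.1105]); YAW=-3.0; H=np.array([.4015,.1186])/' go.py; python3 -c "
from go import *
to((.666,.175,.15,12),(.666,.175,.069,12))"
```

```text
at [0.6004 0.1526 0.2305] psi 10.87 grip 0.601 gf 0.0 F [ 0.3 -0.2 -1.1] t 2.85
[ 0.666  0.175  0.15  12.   ] -> [0.0686, -0.0097, 0.0805] [0.07, -0.02, -1.13]
[ 0.666  0.175  0.069 12.   ] -> [0.0686, -0.0098, 0.1615] [0.07, -0.02, -1.13]
```

Call:
carry_out([
  {"xyz": [0.034, -0.005, 0.02], "angular": [0, 0, -1.1]},
  {"xyz": [0.0686, -0.0097, 0.05], "angular": [0, 0, -1.1]},
  {"xyz": [0.0686, -0.0097, 0.08], "angular": [0, 0, -1.1]},
  {"xyz": [0.0686, -0.0097, 0.11], "angular": [0, 0, -1.1]},
  {"xyz": [0.0686, -0.0097, 0.14], "angular": [0, 0, -1.1]},
  {"xyz": [0.0686, -0.0097, 0.1615], "angular": [0, 0, -1.1]},
  {"xyz": [0.0686, -0.0097, 0.1615], "angular": [0, 0, -1.1]},
])

```text
clock: 3.55
position: [0.6638, 0.1751, 0.0653]
ee_rot: [0.994, 0.105, -0.003, 0.001]
ft_force: [0.3, -0.0, -0.7]
grip_width: 0.602
grasp_force: 0.0
```

Call:
carry_out([
  {"xyz": [0, 0, 0], "angular": [0, 0, 0]},
  {"xyz": [0, 0, 0], "angular": [0, 0, 0]},
  {"xyz": [0, 0, 0], "angular": [0, 0, 0]},
  {"xyz": [0, 0, 0], "angular": [0, 0, 0]},
  {"xyz": [0, 0, 0], "angular": [0, 0, 0]},
], hand=0, grip_force=25)

```text
clock: 4.05
position: [0.6662, 0.1779, 0.0708]
ee_rot: [0.994, 0.106, 0.001, -0.0]
ft_force: [-1.0, 0.3, 6.6]
grip_width: 0.201
grasp_force: 25.9
```

```bash
python3 -c "
from go import *
p,_,psi,_=state(); d=p[:2]-H; a=np.degrees(np.arctan2(d[1],d[0])); L=np.hypot(*d); print(a,L)
to(*[(*(H+L*np.array([np.cos(np.radians(a+t)),np.sin(np.radians(a+t))])),p[2],psi+t) for t in np.arange(5,61,5)])"
```

```text
12.625044759731415 0.2713092341469013
at [0.6662 0.1779 0.0708] psi 12.13 grip 0.201 gf 25.9 F [-1.   0.3  6.6] t 4.05
[ 0.6601  0.2007  0.0708 17.1292] -> [-0.0012, -0.0236, -0.0] [0.01, -0.17, -5.0]
[ 0.6519  0.223   0.0708 22.1292] -> [-0.0045, -0.0471, -0.0] [0.02, -0.17, -10.0]
[ 0.6419  0.2444  0.0708 27.1292] -> [-0.0099, -0.0701, -0.0] [0.03, -0.17, -15.0]
[ 0.63    0.2649  0.0708 32.1292] -> [-0.0172, -0.0926, -0.0001] [0.04, -0.16, -20.0]
[ 0.6164  0.2842  0.0708 37.1292] -> [-0.0264, -0.1144, -0.0001] [0.04, -0.16, -25.0]
[ 0.6011  0.3023  0.0708 42.1292] -> [-0.0375, -0.1353, -0.0001] [0.05, -0.16, -30.0]
[ 0.5844  0.319   0.0708 47.1292] -> [-0.0504, -0.1552, -0.0002] [0.06, -0.16, -35.0]
[ 0.5662  0.3342  0.0708 52.1292] -> [-0.065, -0.1738, -0.0002] [0.07, -0.16, -40.0]
[ 0.5468  0.3477  0.0708 57.1292] -> [-0.0811, -0.1911, -0.0003] [0.07, -0.16, -45.0]
[ 0.5263  0.3595  0.0708 62.1292] -> [-0.0987, -0.207, -0.0003] [0.08, -0.15, -50.0]
[ 0.5048  0.3695  0.0708 67.1292] -> [-0.1176, -0.2212, -0.0004] [0.09, -0.15, -55.0]
[4.82500e-01 3.77500e-01 7.08000e-02 7.21292e+01] -> [-0.1377, -0.2338, -0.0004] [0.09, -0.15, -60.0]
```

Call:
carry_out([
  {"xyz": [0, 0, -0.003], "angular": [0, 0, 0]},
  {"xyz": [-0.001, -0.0236, -0.003], "angular": [0, 0, -5]},
  {"xyz": [-0.0045, -0.047, -0.003], "angular": [0, 0, -10]},
  {"xyz": [-0.01, -0.07, -0.003], "angular": [0, 0, -15]},
  {"xyz": [-0.017, -0.0925, -0.003], "angular": [0, 0, -20]},
  {"xyz": [-0.0264, -0.1144, -0.003], "angular": [0, 0, -25]},
  {"xyz": [-0.0375, -0.1353, -0.003], "angular": [0, 0, -30]},
  {"xyz": [-0.0504, -0.155, -0.003], "angular": [0, 0, -35]},
  {"xyz": [-0.065, -0.174, -0.003], "angular": [0, 0, -40]},
  {"xyz": [-0.081, -0.191, -0.003], "angular": [0, 0, -45]},
  {"xyz": [-0.0987, -0.207, -0.003], "angular": [0, 0, -50]},
  {"xyz": [-0.1176, -0.221, -0.003], "angular": [0, 0, -55]},
])

```text
clock: 5.25
position: [0.5029, 0.372, 0.0713]
ee_rot: [0.832, 0.555, 0.002, -0.002]
ft_force: [6.3, 13.6, -18.5]
grip_width: 0.198
grasp_force: 26.1
```

Call:
carry_out([
  {"xyz": [0, 0, 0], "angular": [0, 0, 0]},
  {"xyz": [0, 0, 0], "angular": [0, 0, 0]},
])

```text
clock: 5.45
position: [0.5024, 0.372, 0.0713]
ee_rot: [0.832, 0.554, 0.001, -0.002]
ft_force: [6.0, 15.0, -19.3]
grip_width: 0.202
grasp_force: 26.1
```

Call:
carry_out([
  {"xyz": [0, 0, 0], "angular": [0, 0, 0]},
  {"xyz": [0, 0, 0], "angular": [0, 0, 0]},
  {"xyz": [0, 0, -0.03], "angular": [0, 0, 0]},
  {"xyz": [0, 0, -0.07], "angular": [0, 0, 0]},
  {"xyz": [0, 0, -0.11], "angular": [0, 0, 0]},
  {"xyz": [0, 0, -0.14], "angular": [0, 0, 0]},
  {"xyz": [0, 0, -0.14], "angular": [0, 0, 0]},
], hand=0.6)

```text
clock: 6.15
position: [0.505, 0.3703, 0.217]
ee_rot: [0.833, 0.553, 0.003, 0.0]
ft_force: [0.8, -0.1, -0.5]
grip_width: 0.599
grasp_force: 0.0
```

```bash
python3 -c "
from go import *
c=snap('top','t3.png'); r=cores(c); s=camera('scene'); cores(s)
to((.43,-.185,.22,90))"
```

```text
core [444.2 258.2] 327 [ 0.5696 -0.3495] 102.9 [0.024 0.078]
core [455.2 311.8] 353 [ 0.4432 -0.3673] 104.3 [0.025 0.078]
core [376.3 321.2] 346 [ 0.4265 -0.1829] 89.8 [0.024 0.076]
core [190.6 221.4] 311 [ 0.4467 -0.3664] 103.8 [0.039 0.081]
core [264.6 218.1] 291 [ 0.4303 -0.184 ] 89.2 [0.038 0.08 ]
core [189.3 255.4] 360 [ 0.5746 -0.3477] 102.7 [0.036 0.08 ]
core [165.1 306.1] 274 [ 0.7339 -0.3715] 174.5 [0.026 0.077]
at [0.5041 0.3688 0.2125] psi 67.11 grip 0.602 gf 0.0 F [ 1.   0.3 -1.3] t 6.25
[ 0.43  -0.185  0.22  90.   ] -> [-0.539, 0.1472, -0.0076] [0.08, -0.02, -22.89]
```

View pics/t3.png

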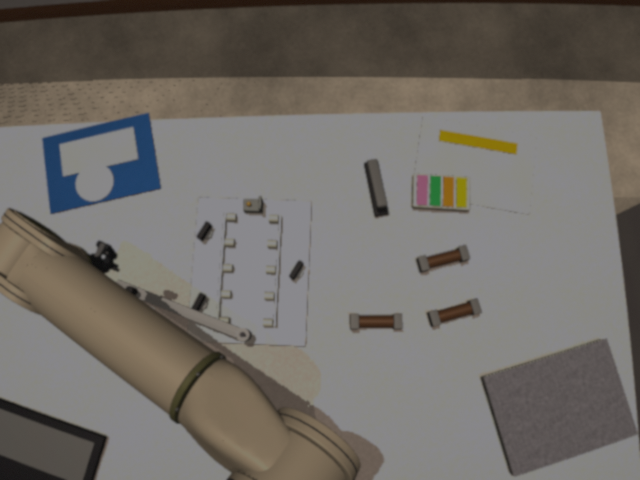

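The bar is open to about 1.2 rad and all four slots are clear. Next is core A.

Call:
carry_out([
  {"xyz": [-0.045, 0.012, 0], "angular": [0, 0, -2]},
  {"xyz": [-0.09, 0.024, 0], "angular": [0, 0, -4]},
  {"xyz": [-0.135, 0.037, 0], "angular": [0, 0, -6]},
  {"xyz": [-0.18, 0.049, 0], "angular": [0, 0, -8]},
  {"xyz": [-0.225, 0.061, 0], "angular": [0, 0, -10]},
  {"xyz": [-0.27, 0.074, 0], "angular": [0, 0, -12]},
  {"xyz": [-0.315, 0.086, 0], "angular": [0, 0, -14]},
  {"xyz": [-0.36, 0.098, 0], "angular": [0, 0, -16]},
  {"xyz": [-0.405, 0.11, 0], "angular": [0, 0, -18]},
  {"xyz": [-0.45, 0.123, 0], "angular": [0, 0, -20]},
  {"xyz": [-0.495, 0.135, 0], "angular": [0, 0, -22]},
  {"xyz": [-0.539, 0.147, 0], "angular": [0, 0, -22.9]},
], hand=0.7)

```text
clock: 7.45
position: [0.4283, -0.187, 0.211]
ee_rot: [0.707, 0.707, -0.001, -0.001]
ft_force: [0.8, 0.6, 0.6]
grip_width: 0.696
grasp_force: 0.0
```

Call:
carry_out([
  {"xyz": [0, 0, 0], "angular": [0, 0, 0]},
  {"xyz": [0, 0, 0], "angular": [0, 0, 0]},
  {"xyz": [0, 0, 0], "angular": [0, 0, 0]},
])

```text
clock: 7.75
position: [0.4297, -0.1836, 0.2113]
ee_rot: [0.706, 0.708, -0.0, -0.001]
ft_force: [-0.6, -0.0, -0.1]
grip_width: 0.7
grasp_force: 0.0
```

```bash
python3 -c "
from go import *
c=snap('wrist','w3.png'); cores(c,amin=500)
to((.4285,-.1835,.1,90),(.4285,-.1835,.005,90))"
```

```text
core [341.3 404.8] 1560 [ 0.4455 -0.373 ] 102.4 [0.022 0.076]
at [ 0.4299 -0.1834  0.2115] psi 90.15 grip 0.699 gf 0.0 F [-0.   0.2  0.2] t 7.8
[ 0.4285 -0.1835  0.1    90.    ] -> [-0.0001, -0.0013, 0.1115] [-0.03, -0.02, 0.15]
[ 4.285e-01 -1.835e-01  5.000e-03  9.000e+01] -> [-0.0001, -0.0013, 0.2065] [-0.03, -0.02, 0.15]
```

View pics/w3.png

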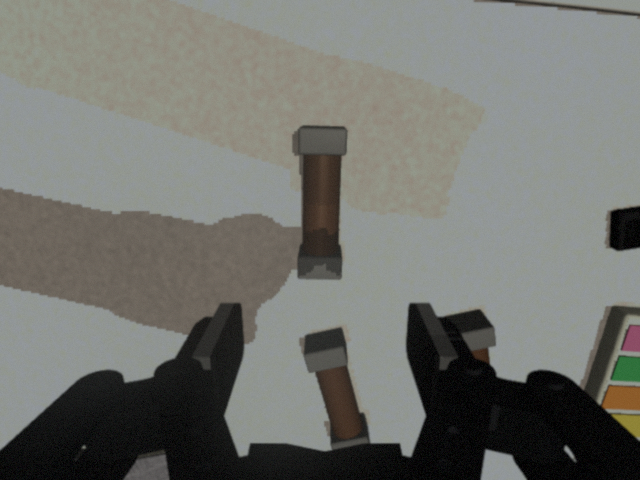

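Core A is at about (321,203), upright in the wrist view and between the fingers. B is at (341,400).

```bash
python3 -c "
from go import *
c=snap('wrist'); print(onz(c,[[322,141],[320,261]],.036), onz(c,[[322,156],[321,243]],.028))"
```

```text
[[ 0.42793612 -0.13157843  0.036     ]
 [ 0.42633734 -0.22572233  0.036     ]] [[ 0.42788152 -0.1434276   0.028     ]
 [ 0.42707402 -0.21315999  0.028     ]]
```

Call:
carry_out([
  {"xyz": [0, -0.002, 0.04], "angular": [0, 0, 0]},
  {"xyz": [0, -0.002, 0.08], "angular": [0, 0, 0]},
  {"xyz": [0, -0.002, 0.12], "angular": [0, 0, 0]},
  {"xyz": [0, -0.002, 0.15], "angular": [0, 0, 0]},
  {"xyz": [0, -0.002, 0.18], "angular": [0, 0, 0]},
  {"xyz": [0, -0.002, 0.2], "angular": [0, 0, 0]},
  {"xyz": [0, -0.002, 0.205], "angular": [0, 0, 0]},
  {"xyz": [0, -0.002, 0.205], "angular": [0, 0, 0]},
])

```text
clock: 8.65
position: [0.4279, -0.184, 0.0068]
ee_rot: [0.706, 0.708, 0.0, -0.0]
ft_force: [0.4, 0.9, 0.1]
grip_width: 0.701
grasp_force: 0.0
```

Call:
carry_out([
  {"xyz": [0, 0, 0], "angular": [0, 0, 0]},
  {"xyz": [0, 0, 0], "angular": [0, 0, 0]},
  {"xyz": [0, 0, 0], "angular": [0, 0, 0]},
  {"xyz": [0, 0, 0], "angular": [0, 0, 0]},
  {"xyz": [0, 0, 0], "angular": [0, 0, 0]},
], hand=0, grip_force=50)

```text
clock: 9.15
position: [0.4286, -0.1852, 0.0083]
ee_rot: [0.707, 0.707, 0.0, 0.001]
ft_force: [-2.6, 1.2, 8.6]
grip_width: 0.33
grasp_force: 48.6
```

Call:
carry_out([
  {"xyz": [0, 0, -0.02], "angular": [0, 0, 0]},
  {"xyz": [0, 0, -0.05], "angular": [0, 0, 0]},
  {"xyz": [0, 0, -0.09], "angular": [0, 0, 0]},
  {"xyz": [0, 0, -0.12], "angular": [0, 0, 0]},
  {"xyz": [0, 0, -0.12], "angular": [0, 0, 0]},
])

```text
clock: 9.65
position: [0.4302, -0.1858, 0.1313]
ee_rot: [0.707, 0.707, 0.0, 0.004]
ft_force: [0.5, -0.7, -1.2]
grip_width: 0.331
grasp_force: 50.4
```

```bash
python3 -c "
from go import *
c=snap('wrist','w4.png'); s4=car(.093,0);print(s4)
to((*s4,.125,87),(*s4,.015,87))"
```

```text
[0.64917255 0.10563276]
at [ 0.4289 -0.1856  0.129 ] psi 90.01 grip 0.327 gf 50.4 F [-0.9  0.1 -1.9] t 9.7
[ 0.6492  0.1056  0.125  87.    ] -> [0.2912, 0.2203, 0.0038] [0.2, 0.19, 3.01]
[6.492e-01 1.056e-01 1.500e-02 8.700e+01] -> [0.2915, 0.2199, 0.1138] [0.2, 0.19, 3.01]
```

View pics/w4.png

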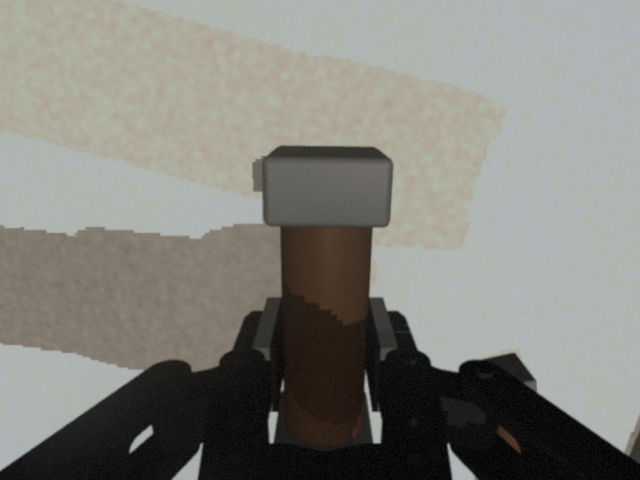

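The core is held straight. The far cap's top face spans rows 157–226, around column 327.

```bash
cat >> go.py <<'E'
def held(c,uv,dz=0.0097):
    """offset of held core centre from TCP along tool x,y, from far cap top-face centre pixel"""
    p,r,psi,o=state(); P=onz(c,[uv],p[2]+dz+.018)[0]; d=r.inv().apply(P-p); print('held off x,y',d[0]-.05,d[1]); return d
E
python3 -c "
from go import *
c=snap('wrist'); held(c,[327,226]);held(c,[327,157]); held(c,[327,192])"
```

```text
held off x,y -0.006762143741068552 0.0019354497267860867
held off x,y 0.012815530869542138 0.0019173586956232238
held off x,y 0.00311552789081862 0.0019260955559096988
```

Call:
carry_out([
  {"xyz": [0.02, 0.016, -0.01], "angular": [0, 0, 0]},
  {"xyz": [0.05, 0.038, -0.01], "angular": [0, 0, 0]},
  {"xyz": [0.085, 0.065, -0.01], "angular": [0, 0, 0]},
  {"xyz": [0.12, 0.091, -0.01], "angular": [0, 0, 0]},
  {"xyz": [0.155, 0.118, -0.01], "angular": [0, 0, 1]},
  {"xyz": [0.19, 0.145, -0.01], "angular": [0, 0, 2]},
  {"xyz": [0.225, 0.171, -0.01], "angular": [0, 0, 3]},
  {"xyz": [0.255, 0.194, -0.01], "angular": [0, 0, 3]},
  {"xyz": [0.275, 0.209, 0], "angular": [0, 0, 3]},
  {"xyz": [0.285, 0.217, 0], "angular": [0, 0, 3]},
  {"xyz": [0.289, 0.22, 0], "angular": [0, 0, 3]},
  {"xyz": [0.289, 0.22, 0], "angular": [0, 0, 3]},
])

```text
clock: 10.95
position: [0.6474, 0.104, 0.1265]
ee_rot: [0.725, 0.689, -0.0, -0.0]
ft_force: [-0.9, 0.2, -1.6]
grip_width: 0.33
grasp_force: 50.2
```

```bash
python3 -c "
from go import *
c=snap('wrist','w5.png'); s4=car(.093,-.0025)
to((*s4,.06,87),(*s4,.02,87))"
```

```text
at [0.6474 0.1032 0.1268] psi 86.99 grip 0.332 gf 50.2 F [ 1.  -1.1 -2.8] t 11.0
[6.490e-01 1.031e-01 6.000e-02 8.700e+01] -> [0.0001, 0.0017, 0.0668] [-0.02, 0.05, -0.01]
[6.490e-01 1.031e-01 2.000e-02 8.700e+01] -> [0.0001, 0.0017, 0.1068] [-0.02, 0.05, -0.01]
```

View pics/w5.png

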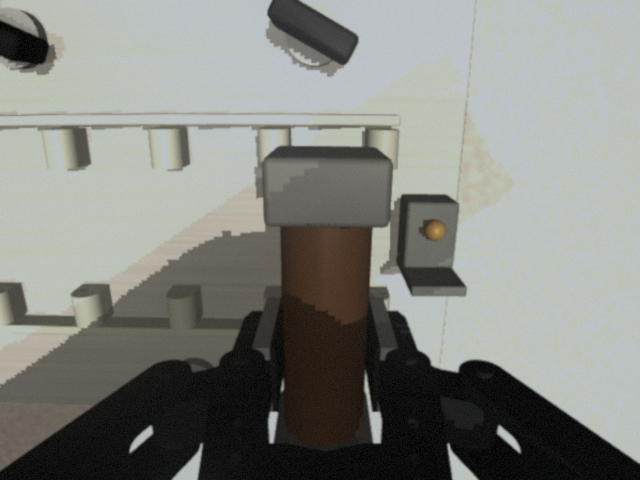

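The core is lined up with slot 4: the separators at columns 274 and 380 have their midpoint at 327, the same as the core. Lowering it now.

Call:
carry_out([
  {"xyz": [0, 0.0005, 0.025], "angular": [0, 0, 0]},
  {"xyz": [0, 0.0005, 0.05], "angular": [0, 0, 0]},
  {"xyz": [0, 0.0005, 0.07], "angular": [0, 0, 0]},
  {"xyz": [0, 0.0005, 0.085], "angular": [0, 0, 0]},
  {"xyz": [0, 0.0005, 0.095], "angular": [0, 0, 0]},
  {"xyz": [0, 0.0005, 0.103], "angular": [0, 0, 0]},
  {"xyz": [0, 0.0005, 0.108], "angular": [0, 0, 0]},
  {"xyz": [0, 0.0005, 0.109], "angular": [0, 0, 0]},
])

```text
clock: 11.8
position: [0.6485, 0.1041, 0.0184]
ee_rot: [0.725, 0.689, 0.0, 0.0]
ft_force: [-3.0, -1.7, 7.0]
grip_width: 0.33
grasp_force: 50.9
```

Call:
carry_out([
  {"xyz": [0, 0, 0], "angular": [0, 0, 0]},
  {"xyz": [0, 0, 0], "angular": [0, 0, 0]},
  {"xyz": [0, 0, -0.02], "angular": [0, 0, 0]},
  {"xyz": [0, 0, -0.05], "angular": [0, 0, 0]},
  {"xyz": [0, 0, -0.09], "angular": [0, 0, 0]},
  {"xyz": [0, 0, -0.14], "angular": [0, 0, 0]},
  {"xyz": [0, 0, -0.18], "angular": [0, 0, 0]},
  {"xyz": [0, 0, -0.18], "angular": [0, 0, 0]},
], hand=0.5)

```text
clock: 12.6
position: [0.6505, 0.106, 0.2064]
ee_rot: [0.725, 0.689, 0.005, 0.003]
ft_force: [0.7, 0.2, 0.2]
grip_width: 0.501
grasp_force: 0.0
```

```bash
python3 -c "
from go import *
c=camera('top'); cores(c,z=.026);print('z.036'); cores(c,z=.036); print(car(.093,0)); s=camera('scene'); print('scene'); cores(s,z=.036);cores(s)
to((.572,-.3487,.2,103))"
```

```text
core [444.2 258.2] 326 [ 0.5697 -0.3494] 102.8 [0.024 0.078]
core [455.2 311.8] 353 [ 0.4432 -0.3672] 103.9 [0.025 0.078]
z.036
core [444.2 258.2] 326 [ 0.568  -0.3471] 102.8 [0.024 0.077]
core [455.2 311.8] 353 [ 0.4426 -0.3648] 103.9 [0.024 0.077]
[0.64917255 0.10563276]
scene
core [190.7 221.4] 313 [ 0.4599 -0.3628] 103.6 [0.039 0.08 ]
core [189.4 255.5] 364 [ 0.5863 -0.3444] 102.6 [0.036 0.079]
core [393.7 277.5] 377 [0.6532 0.1084] 87.3 [0.034 0.077]
core [165.  306.2] 239 [ 0.7437 -0.3682] 175.3 [0.026 0.077]
core [190.7 221.4] 313 [ 0.4468 -0.3663] 103.6 [0.04  0.081]
core [189.4 255.5] 364 [ 0.5748 -0.3476] 102.6 [0.036 0.08 ]
core [393.7 277.5] 377 [0.6426 0.111 ] 87.3 [0.034 0.078]
core [165.  306.2] 239 [ 0.7342 -0.3717] 175.3 [0.026 0.078]
at [0.6486 0.1048 0.2003] psi 87.06 grip 0.497 gf 0.0 F [-0.8  0.5 -1. ] t 12.7
[  0.572   -0.3487   0.2    103.    ] -> [-0.4568, -0.0532, -0.0] [0.19, 0.0, -15.94]
```

Call:
carry_out([
  {"xyz": [-0.04, -0.005, 0], "angular": [0, 0, -1.5]},
  {"xyz": [-0.08, -0.01, 0], "angular": [0, 0, -3]},
  {"xyz": [-0.12, -0.014, 0], "angular": [0, 0, -4.5]},
  {"xyz": [-0.16, -0.019, 0], "angular": [0, 0, -6]},
  {"xyz": [-0.2, -0.024, 0], "angular": [0, 0, -7.5]},
  {"xyz": [-0.24, -0.028, 0], "angular": [0, 0, -9]},
  {"xyz": [-0.28, -0.033, 0], "angular": [0, 0, -10.5]},
  {"xyz": [-0.32, -0.038, 0], "angular": [0, 0, -12]},
  {"xyz": [-0.36, -0.042, 0], "angular": [0, 0, -13.5]},
  {"xyz": [-0.4, -0.047, 0], "angular": [0, 0, -15]},
  {"xyz": [-0.435, -0.051, 0], "angular": [0, 0, -16]},
  {"xyz": [-0.457, -0.053, 0], "angular": [0, 0, -16]},
], hand=0.7)

```text
clock: 13.9
position: [0.5696, -0.3528, 0.1967]
ee_rot: [0.623, 0.782, -0.001, -0.001]
ft_force: [0.0, -0.4, -0.6]
grip_width: 0.703
grasp_force: 0.0
```

Call:
carry_out([
  {"xyz": [0, 0, 0], "angular": [0, 0, 0]},
  {"xyz": [0, 0, 0], "angular": [0, 0, 0]},
  {"xyz": [0, 0, 0], "angular": [0, 0, 0]},
])

```text
clock: 14.2
position: [0.5719, -0.3476, 0.1976]
ee_rot: [0.621, 0.783, 0.0, -0.0]
ft_force: [-0.8, 1.1, 0.6]
grip_width: 0.694
grasp_force: 0.0
```

```bash
cat >> go.py <<'E'
def caps(c,z=.036):
    """grey cap top faces in the wrist image: low saturation mid value blobs"""
    h=cv2.cvtColor(cv2.GaussianBlur(c['img'],(3,3),0),cv2.COLOR_RGB2HSV).astype(int)
    m=(h[...,1]<60)&(h[...,2]>45)&(h[...,2]<115)
    for ce,a,pts in blobs(m,300): print('cap',ce.round(0),a,onz(c,[ce],z)[0,:2].round(4),pts.min(0),pts.max(0))
E
python3 -c "
from go import *
c=snap('wrist','w6.png'); cores(c,amin=500,z=.028); caps(c)
t=camera('top'); cores(t)
print(proj(c,[[.572,-.3487,.036],[.572-.0112,-.3487+.0487,.036]]))
to((.572,-.3487,.005,103))"
```

```text
core [152.1 189.9] 2170 [ 0.4417 -0.3612] 101.9 [0.022 0.081]
cap [592.  62.] 3841 [ 0.7257 -0.201 ] [503.  33.] [639.  99.]
cap [104. 204.] 14606 [ 0.4098 -0.3771] [  0. 114.] [238. 292.]
cap [320. 201.] 3791 [ 0.5663 -0.3391] [291. 127.] [347. 286.]
cap [343. 310.] 5370 [ 0.604  -0.4205] [  0. 163.] [579. 457.]
cap [119. 283.] 444 [ 0.4263 -0.4385] [ 97. 269.] [144. 294.]
cap [202. 293.] 803 [ 0.4925 -0.4321] [166. 268.] [234. 314.]
cap [  9. 400.] 1709 [ 0.3364 -0.5767] [  0. 327.] [ 28. 449.]
core [249.4 229.7] 324 [0.6499 0.1106] 85.6 [0.025 0.078]
core [443.6 258.4] 316 [ 0.5694 -0.3481] 102.5 [0.023 0.077]
core [455.2 311.7] 353 [ 0.4434 -0.3673] 104.0 [0.025 0.078]
[[324.18140628 215.41493744]
 [324.36165944 146.879181  ]]
at [ 0.572  -0.3478  0.1979] psi 103.16 grip 0.7 gf 0.0 F [-1.1  0.2 -1.1] t 14.3
[ 5.720e-01 -3.487e-01  5.000e-03  1.030e+02] -> [-0.0009, -0.0002, 0.1929] [0.0, -0.02, 0.16]
```

Call:
carry_out([
  {"xyz": [0, -0.003, 0.04], "angular": [0, 0, 0]},
  {"xyz": [0.001, -0.003, 0.08], "angular": [0, 0, 0]},
  {"xyz": [0.001, -0.003, 0.12], "angular": [0, 0, 0]},
  {"xyz": [0.001, -0.003, 0.15], "angular": [0, 0, 0]},
  {"xyz": [0.001, -0.003, 0.175], "angular": [0, 0, 0]},
  {"xyz": [0.001, -0.003, 0.19], "angular": [0, 0, 0]},
  {"xyz": [0.001, -0.003, 0.192], "angular": [0, 0, 0]},
  {"xyz": [0.001, -0.003, 0.192], "angular": [0, 0, 0]},
])

```text
clock: 15.1
position: [0.569, -0.3488, 0.0066]
ee_rot: [0.622, 0.783, 0.0, 0.0]
ft_force: [0.8, 0.3, 0.2]
grip_width: 0.7
grasp_force: 0.0
```

Call:
carry_out([
  {"xyz": [0, 0, 0], "angular": [0, 0, 0]},
  {"xyz": [0, 0, 0], "angular": [0, 0, 0]},
  {"xyz": [0, 0, 0], "angular": [0, 0, 0]},
  {"xyz": [0, 0, 0], "angular": [0, 0, 0]},
  {"xyz": [0, 0, 0], "angular": [0, 0, 0]},
], hand=0, grip_force=60)

```text
clock: 15.6
position: [0.5694, -0.3495, 0.0077]
ee_rot: [0.622, 0.783, 0.0, 0.001]
ft_force: [-0.6, 0.4, 5.2]
grip_width: 0.329
grasp_force: 59.1
```

Call:
carry_out([
  {"xyz": [0, 0, -0.02], "angular": [0, 0, 0]},
  {"xyz": [0, 0, -0.05], "angular": [0, 0, 0]},
  {"xyz": [0, 0, -0.09], "angular": [0, 0, 0]},
  {"xyz": [0, 0, -0.12], "angular": [0, 0, 0]},
  {"xyz": [0, 0, -0.12], "angular": [0, 0, 0]},
])

```text
clock: 16.1
position: [0.571, -0.3497, 0.1327]
ee_rot: [0.622, 0.783, 0.001, 0.004]
ft_force: [0.8, 0.7, -1.7]
grip_width: 0.328
grasp_force: 59.4
```

```bash
cat >> go.py <<'E'
def edges(c,cols=(275,300,345,370)):
    g=cv2.GaussianBlur(cv2.cvtColor(c['img'],cv2.COLOR_RGB2GRAY),(3,3),0).astype(float); h=cv2.cvtColor(c['img'],cv2.COLOR_RGB2HSV)
    b=brown(c['img'])[:300,290:360]; print('brown first row per col',[int(np.argmax(b[150:,i]))+150 for i in (10,25,37,50,60)])
    b2=brown(c['img'])[232:260]; print('tube cols',[int(np.where(r[260:400])[0].min()+260) for r in b2[::9] if r[260:400].any()],[int(np.where(r[260:400])[0].max()+260) for r in b2[::9] if r[260:400].any()])
E
python3 -c "
from go import *
c=snap('wrist','w7.png'); edges(c); held(c,[327,227])
s=car(.031,0); to((*s,.13,87))"
```

```text
brown first row per col [232, 232, 232, 232, 232]
tube cols [285, 284, 284, 281] [367, 367, 368, 366]
held off x,y -0.007693718468707658 0.0020978850932596564
at [ 0.5698 -0.3495  0.1297] psi 103.04 grip 0.329 gf 59.4 F [-0.4  0.1 -2.7] t 16.15
[ 0.5873  0.1089  0.13   87.    ] -> [0.4426, 0.1205, -0.0015] [0.23, 0.19, 16.04]
```

```bash
python3 -c "
from go import *
edges({'img':cv2.imread('pics/w4.png')[:,:,::-1]}); edges({'img':cv2.imread('pics/w7.png')[:,:,::-1]})
g=cv2.cvtColor(cv2.imread('pics/w7.png'),6)[150:240,320]; g4=cv2.cvtColor(cv2.imread('pics/w4.png'),6)[150:240,320]; print(g[::3]);print(g4[::3])"
```

```text
brown first row per col [227, 227, 228, 228, 228]
tube cols [283, 286, 285, 284] [368, 368, 368, 368]
brown first row per col [232, 232, 232, 232, 232]
tube cols [285, 284, 284, 281] [367, 367, 368, 366]
[ 75  62  54  57  73  99 112 114 116 115 114 113 113 110 110 112 109 112
 104 105 103 103 106 106 104 100  89  65  71  63]
[ 51  55  57  77  97 101 102 104 101  99 102 100  99  98 100  97  97  97
  93  98  94  92  92  90  84  70  57  61  61  60]
```

Call:
carry_out([
  {"xyz": [0.025, 0.007, -0.01], "angular": [0, 0, 1]},
  {"xyz": [0.06, 0.016, -0.01], "angular": [0, 0, 2]},
  {"xyz": [0.1, 0.027, -0.01], "angular": [0, 0, 4]},
  {"xyz": [0.14, 0.038, -0.01], "angular": [0, 0, 6]},
  {"xyz": [0.18, 0.049, -0.01], "angular": [0, 0, 8]},
  {"xyz": [0.22, 0.06, -0.01], "angular": [0, 0, 10]},
  {"xyz": [0.26, 0.071, -0.01], "angular": [0, 0, 12]},
  {"xyz": [0.3, 0.082, -0.01], "angular": [0, 0, 14]},
  {"xyz": [0.34, 0.093, -0.01], "angular": [0, 0, 15]},
  {"xyz": [0.38, 0.104, -0.01], "angular": [0, 0, 16]},
  {"xyz": [0.42, 0.115, 0], "angular": [0, 0, 16]},
  {"xyz": [0.44, 0.1205, 0], "angular": [0, 0, 16]},
])

```text
clock: 17.35
position: [0.5846, 0.111, 0.1246]
ee_rot: [0.724, 0.69, -0.001, -0.001]
ft_force: [-0.1, 0.1, -2.2]
grip_width: 0.328
grasp_force: 59.5
```

Call:
carry_out([
  {"xyz": [0, 0, 0], "angular": [0, 0, 0]},
  {"xyz": [0, 0, 0], "angular": [0, 0, 0]},
  {"xyz": [0, 0, 0], "angular": [0, 0, 0]},
])

```text
clock: 17.65
position: [0.5865, 0.1052, 0.1255]
ee_rot: [0.726, 0.688, -0.001, 0.0]
ft_force: [1.3, -0.2, -1.1]
grip_width: 0.326
grasp_force: 59.5
```

```bash
python3 -c "
from go import *
c=snap('wrist','w8.png'); edges(c)
s=car(.031,-.003); to((*s,.02,87))
print('seps px',proj(c,[[*car(0,.051),.03],[*car(.062,.051),.03]]),'A cap+',proj(c,[*car(.093,.05),.046]))"
```

```text
brown first row per col [232, 232, 232, 232, 233]
tube cols [290, 284, 281, 282] [362, 368, 368, 368]
at [0.5866 0.1051 0.1256] psi 86.92 grip 0.329 gf 59.5 F [-0.1 -0.5 -1.6] t 17.7
[5.871e-01 1.059e-01 2.000e-02 8.700e+01] -> [0.0009, 0.0005, 0.1056] [-0.02, 0.05, -0.08]
seps px [[269.21077485 147.0316469 ]
 [381.08909717 146.85080534]] A cap+ [[444.35955529 151.84225056]]
```

View pics/w8.png

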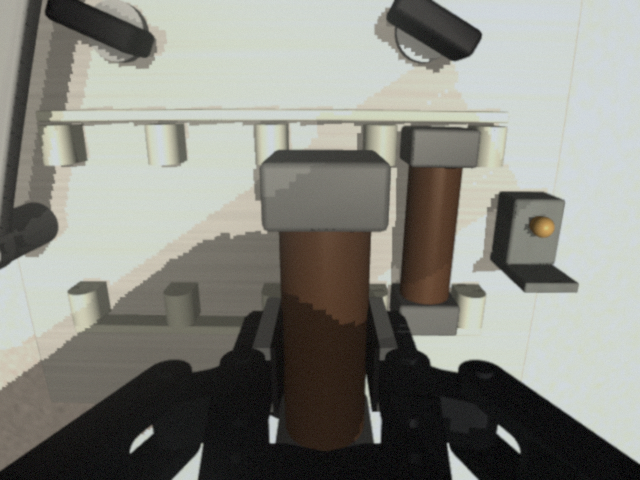

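Core A is home in slot 4. The held core (column 325) sits midway between separators 271 and 380, so I lower it into slot 3.

Call:
carry_out([
  {"xyz": [0, 0, 0.025], "angular": [0, 0, 0]},
  {"xyz": [0, 0, 0.05], "angular": [0, 0, 0]},
  {"xyz": [0, 0, 0.07], "angular": [0, 0, 0]},
  {"xyz": [0, 0, 0.085], "angular": [0, 0, 0]},
  {"xyz": [0, 0, 0.095], "angular": [0, 0, 0]},
  {"xyz": [0, 0, 0.102], "angular": [0, 0, 0]},
  {"xyz": [0, 0, 0.107], "angular": [0, 0, 0]},
  {"xyz": [0, 0, 0.109], "angular": [0, 0, 0]},
])

```text
clock: 18.5
position: [0.5868, 0.1067, 0.0176]
ee_rot: [0.725, 0.689, -0.0, 0.0]
ft_force: [-9.2, -3.5, 20.3]
grip_width: 0.327
grasp_force: 61.7
```

Call:
carry_out([
  {"xyz": [0, 0, 0], "angular": [0, 0, 0]},
  {"xyz": [0, 0, 0], "angular": [0, 0, 0]},
  {"xyz": [0, 0, -0.02], "angular": [0, 0, 0]},
  {"xyz": [0, 0, -0.05], "angular": [0, 0, 0]},
  {"xyz": [0, 0, -0.09], "angular": [0, 0, 0]},
  {"xyz": [0, 0, -0.14], "angular": [0, 0, 0]},
  {"xyz": [0, 0, -0.18], "angular": [0, 0, 0]},
  {"xyz": [0, 0, -0.18], "angular": [0, 0, 0]},
], hand=0.5)

```text
clock: 19.3
position: [0.5891, 0.1082, 0.2033]
ee_rot: [0.725, 0.689, 0.004, 0.003]
ft_force: [1.6, 0.3, 0.7]
grip_width: 0.501
grasp_force: 0.0
```

```bash
python3 -c "
from go import *
c=camera('top'); cores(c); s=camera('scene'); print('scene'); cores(s)
to((.444,-.366,.2,104))"
```

```text
core [455.2 311.8] 353 [ 0.4431 -0.3671] 103.9 [0.025 0.078]
scene
core [190.6 221.5] 313 [ 0.4468 -0.3664] 103.5 [0.04  0.081]
core [391.2 258.8] 341 [0.5804 0.1132] 88.9 [0.035 0.077]
core [392.8 277.4] 401 [0.6423 0.1089] 87.3 [0.036 0.081]
core [165.1 306.3] 234 [ 0.7346 -0.3714] 175.6 [0.027 0.078]
at [0.5871 0.1069 0.198 ] psi 87.03 grip 0.501 gf 0.0 F [-0.1 -0.5 -0.6] t 19.4
[  0.444  -0.366   0.2   104.   ] -> [-0.4797, -0.1184, -0.0023] [0.15, 0.03, -16.97]
```

Call:
carry_out([
  {"xyz": [-0.04, -0.01, 0], "angular": [0, 0, -1.5]},
  {"xyz": [-0.08, -0.02, 0], "angular": [0, 0, -3]},
  {"xyz": [-0.12, -0.03, 0], "angular": [0, 0, -4.5]},
  {"xyz": [-0.16, -0.04, 0], "angular": [0, 0, -6]},
  {"xyz": [-0.2, -0.049, 0], "angular": [0, 0, -7.5]},
  {"xyz": [-0.24, -0.059, 0], "angular": [0, 0, -9]},
  {"xyz": [-0.28, -0.069, 0], "angular": [0, 0, -10.5]},
  {"xyz": [-0.32, -0.079, 0], "angular": [0, 0, -12]},
  {"xyz": [-0.36, -0.089, 0], "angular": [0, 0, -13.5]},
  {"xyz": [-0.4, -0.099, 0], "angular": [0, 0, -15]},
  {"xyz": [-0.44, -0.109, 0], "angular": [0, 0, -17]},
  {"xyz": [-0.479, -0.119, 0], "angular": [0, 0, -17]},
], hand=0.7)

```text
clock: 20.6
position: [0.4415, -0.3669, 0.1955]
ee_rot: [0.615, 0.788, -0.0, -0.001]
ft_force: [-0.4, 0.6, 1.0]
grip_width: 0.701
grasp_force: 0.0
```

Call:
carry_out([
  {"xyz": [0, 0, 0], "angular": [0, 0, 0]},
  {"xyz": [0, 0, 0], "angular": [0, 0, 0]},
  {"xyz": [0, 0, 0], "angular": [0, 0, 0]},
])

```text
clock: 20.9
position: [0.4433, -0.364, 0.1962]
ee_rot: [0.615, 0.789, 0.0, -0.001]
ft_force: [0.4, -0.3, -1.1]
grip_width: 0.706
grasp_force: 0.0
```

```bash
python3 -c "
from go import *
c=snap('wrist','w9.png'); cores(c,amin=400,z=.028); t=camera('top'); cores(t); s=camera('scene'); cores(s)
to((.443,-.366,.005,104))"
```

```text
core [249.3 229.7] 324 [0.6498 0.1106] 85.4 [0.025 0.078]
core [249.  255.2] 322 [0.5881 0.1112] 86.6 [0.024 0.079]
core [455.1 311.9] 345 [ 0.443  -0.3669] 104.0 [0.024 0.078]
core [190.8 221.5] 303 [ 0.4468 -0.3659] 104.3 [0.039 0.081]
core [389.8 258.6] 371 [0.5797 0.1101] 88.2 [0.037 0.082]
core [392.7 277.4] 400 [0.6423 0.1088] 87.5 [0.035 0.081]
core [165.1 306.2] 265 [ 0.7343 -0.3716] 175.7 [0.026 0.077]
at [ 0.4435 -0.3642  0.1969] psi 104.16 grip 0.699 gf 0.0 F [ 0.5 -0.5 -0.3] t 21.05
[ 4.43e-01 -3.66e-01  5.00e-03  1.04e+02] -> [-0.0016, -0.001, 0.1919] [-0.0, -0.0, 0.16]
```

Call:
carry_out([
  {"xyz": [-0.0015, -0.001, 0.04], "angular": [0, 0, 0]},
  {"xyz": [-0.0015, -0.001, 0.08], "angular": [0, 0, 0]},
  {"xyz": [-0.0015, -0.001, 0.12], "angular": [0, 0, 0]},
  {"xyz": [-0.0015, -0.001, 0.15], "angular": [0, 0, 0]},
  {"xyz": [-0.0015, -0.001, 0.175], "angular": [0, 0, 0]},
  {"xyz": [-0.0015, -0.001, 0.189], "angular": [0, 0, 0]},
  {"xyz": [-0.0015, -0.001, 0.191], "angular": [0, 0, 0]},
  {"xyz": [-0.0015, -0.001, 0.191], "angular": [0, 0, 0]},
])

```text
clock: 21.85
position: [0.443, -0.3671, 0.0066]
ee_rot: [0.615, 0.788, 0.0, 0.0]
ft_force: [0.3, -0.2, 0.5]
grip_width: 0.702
grasp_force: 0.0
```

Call:
carry_out([
  {"xyz": [0, 0, 0], "angular": [0, 0, 0]},
  {"xyz": [0, 0, 0], "angular": [0, 0, 0]},
  {"xyz": [0, 0, 0], "angular": [0, 0, 0]},
  {"xyz": [0, 0, 0], "angular": [0, 0, 0]},
  {"xyz": [0, 0, 0], "angular": [0, 0, 0]},
], hand=0, grip_force=60)

```text
clock: 22.35
position: [0.443, -0.3677, 0.0074]
ee_rot: [0.615, 0.788, -0.0, 0.001]
ft_force: [-1.2, 0.9, 7.2]
grip_width: 0.329
grasp_force: 58.7
```

Call:
carry_out([
  {"xyz": [0, 0, -0.02], "angular": [0, 0, 0]},
  {"xyz": [0, 0, -0.05], "angular": [0, 0, 0]},
  {"xyz": [0, 0, -0.09], "angular": [0, 0, 0]},
  {"xyz": [0, 0, -0.12], "angular": [0, 0, 0]},
  {"xyz": [0, 0, -0.12], "angular": [0, 0, 0]},
])

```text
clock: 22.85
position: [0.4445, -0.3684, 0.1308]
ee_rot: [0.615, 0.788, -0.0, 0.004]
ft_force: [0.6, -0.1, -2.0]
grip_width: 0.331
grasp_force: 59.5
```

```bash
python3 -c "
from go import *
c=snap('wrist','w10.png'); edges(c)
s=car(-.031,-.003); to((*s,.13,87))"
```

```text
brown first row per col [233, 233, 233, 233, 233]
tube cols [281, 283, 284] [369, 367, 367]
at [ 0.4434 -0.3679  0.1283] psi 104.03 grip 0.331 gf 59.5 F [-0.2 -0.6 -2.1] t 22.9
[ 0.5252  0.1091  0.13   87.    ] -> [0.443, 0.195, -0.0031] [0.14, 0.21, 17.03]
```

Call:
carry_out([
  {"xyz": [0.025, 0.011, -0.01], "angular": [0, 0, 1]},
  {"xyz": [0.06, 0.026, -0.01], "angular": [0, 0, 2]},
  {"xyz": [0.1, 0.044, -0.01], "angular": [0, 0, 4]},
  {"xyz": [0.14, 0.062, -0.01], "angular": [0, 0, 6]},
  {"xyz": [0.18, 0.079, -0.01], "angular": [0, 0, 8]},
  {"xyz": [0.22, 0.097, -0.01], "angular": [0, 0, 10]},
  {"xyz": [0.26, 0.114, -0.01], "angular": [0, 0, 12]},
  {"xyz": [0.3, 0.132, -0.01], "angular": [0, 0, 14]},
  {"xyz": [0.34, 0.15, -0.01], "angular": [0, 0, 16]},
  {"xyz": [0.38, 0.167, -0.01], "angular": [0, 0, 17]},
  {"xyz": [0.42, 0.185, 0], "angular": [0, 0, 17]},
  {"xyz": [0.443, 0.195, 0], "angular": [0, 0, 17]},
])

```text
clock: 24.1
position: [0.5227, 0.1135, 0.1241]
ee_rot: [0.724, 0.69, -0.001, -0.001]
ft_force: [0.5, -0.1, -1.7]
grip_width: 0.328
grasp_force: 59.6
```

Call:
carry_out([
  {"xyz": [0, 0, 0], "angular": [0, 0, 0]},
  {"xyz": [0, 0, 0], "angular": [0, 0, 0]},
  {"xyz": [0, 0, 0], "angular": [0, 0, 0]},
])

```text
clock: 24.4
position: [0.5238, 0.1084, 0.1253]
ee_rot: [0.726, 0.688, -0.001, 0.0]
ft_force: [0.2, 1.1, -1.4]
grip_width: 0.327
grasp_force: 59.6
```

```bash
python3 -c "
from go import *
c=snap('wrist','w11.png'); edges(c)
s=car(-.031,-.003); to((*s,.02,87))
g=cv2.cvtColor(c['img'],7); r=g[142,200:460].astype(int); print('bright cols row142',np.where(np.abs(np.diff(r))>12)[0]+200)"
```

```text
brown first row per col [234, 233, 233, 233, 233]
tube cols [285, 284, 283] [368, 368, 368]
at [0.524  0.1083 0.1254] psi 86.92 grip 0.331 gf 59.6 F [-0.  -0.6 -1.1] t 24.45
[5.252e-01 1.091e-01 2.000e-02 8.700e+01] -> [0.001, 0.0012, 0.1054] [-0.03, 0.05, -0.08]
bright cols row142 [255 256 258 259 283 285 286 287 289 290 291 357 358 359 363 366 367 368
 369 395 396 397 399 400 401 412 413 414]
```

View pics/w11.png

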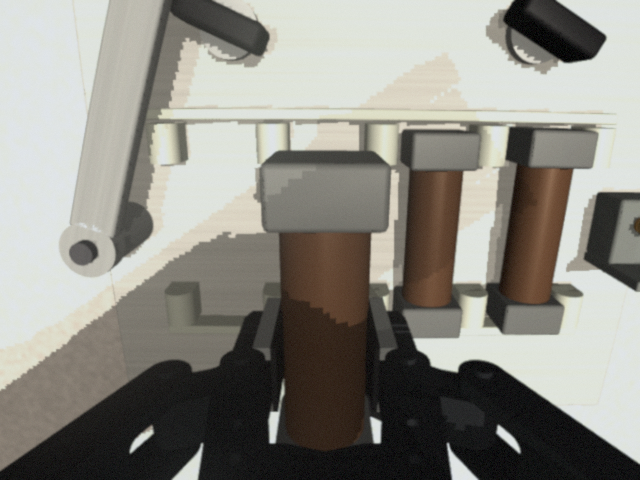

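Cores are home in slots 3 and 4. The held core (column 325) lies between separators 273 and 380, so I lower it into slot 2.

Call:
carry_out([
  {"xyz": [0, 0.0005, 0.025], "angular": [0, 0, 0]},
  {"xyz": [0, 0.0005, 0.05], "angular": [0, 0, 0]},
  {"xyz": [0, 0.0005, 0.07], "angular": [0, 0, 0]},
  {"xyz": [0, 0.0005, 0.085], "angular": [0, 0, 0]},
  {"xyz": [0, 0.0005, 0.095], "angular": [0, 0, 0]},
  {"xyz": [0, 0.0005, 0.102], "angular": [0, 0, 0]},
  {"xyz": [0, 0.0005, 0.106], "angular": [0, 0, 0]},
  {"xyz": [0, 0.0005, 0.107], "angular": [0, 0, 0]},
])

```text
clock: 25.25
position: [0.5247, 0.1099, 0.0189]
ee_rot: [0.725, 0.689, 0.0, 0.0]
ft_force: [-0.0, 0.5, -0.8]
grip_width: 0.328
grasp_force: 59.6
```

Call:
carry_out([
  {"xyz": [0, 0, 0], "angular": [0, 0, 0]},
  {"xyz": [0, 0, 0], "angular": [0, 0, 0]},
  {"xyz": [0, 0, -0.02], "angular": [0, 0, 0]},
  {"xyz": [0, 0, -0.05], "angular": [0, 0, 0]},
  {"xyz": [0, 0, -0.09], "angular": [0, 0, 0]},
  {"xyz": [0, 0, -0.14], "angular": [0, 0, 0]},
  {"xyz": [0, 0, -0.18], "angular": [0, 0, 0]},
  {"xyz": [0, 0, -0.18], "angular": [0, 0, 0]},
], hand=0.5)

```text
clock: 26.05
position: [0.5271, 0.1113, 0.2049]
ee_rot: [0.725, 0.689, 0.003, 0.003]
ft_force: [0.4, -0.2, -0.2]
grip_width: 0.494
grasp_force: 0.0
```

```bash
python3 -c "
from go import *
c=camera('top'); s=camera('scene'); cores(s,z=.036); cores(c,z=.036)
snap('wrist','w12.png'); print([car(i,0).round(4) for i in (-.031,.031,.093)])
P=(.505,.370); d=np.array(P)-H; a=np.degrees(np.arctan2(d[1],d[0])); print(a,np.hypot(*d))
to((*P,.2,67),(*P,.072,67))"
```

```text
core [389.  241.3] 303 [0.5295 0.1135] 90.0 [0.036 0.075]
core [389.8 258.7] 372 [0.5913 0.1074] 88.1 [0.036 0.08 ]
core [392.8 277.4] 397 [0.6528 0.1064] 87.2 [0.035 0.08 ]
core [165.2 306.1] 265 [ 0.7435 -0.3679] 175.3 [0.025 0.074]
core [250.6 229.6] 298 [0.6479 0.1063] 82.4 [0.024 0.073]
[array([0.5253, 0.1121]), array([0.5873, 0.1089]), array([0.6492, 0.1056])]
67.62330386403853 0.27187167929006506
at [0.5245 0.1097 0.1988] psi 87.03 grip 0.5 gf 0.0 F [0.8 0.  0.6] t 26.2
[ 0.505  0.37   0.2   67.   ] -> [0.2589, -0.033, -0.0014] [0.03, 0.03, 20.03]
[ 0.505  0.37   0.072 67.   ] -> [0.259, -0.033, 0.1266] [0.03, 0.03, 20.03]
```

View pics/w12.png

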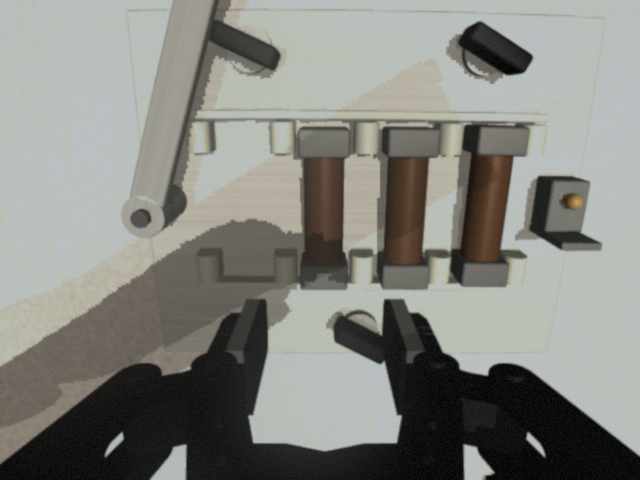

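All three cores lie flat in slots 2–4. Next I grip the keeper post again.

Call:
carry_out([
  {"xyz": [0.03, -0.004, 0], "angular": [0, 0, 2]},
  {"xyz": [0.065, -0.009, 0], "angular": [0, 0, 5]},
  {"xyz": [0.1, -0.014, 0], "angular": [0, 0, 8]},
  {"xyz": [0.135, -0.019, 0], "angular": [0, 0, 11]},
  {"xyz": [0.17, -0.024, 0], "angular": [0, 0, 14]},
  {"xyz": [0.205, -0.029, 0], "angular": [0, 0, 17]},
  {"xyz": [0.24, -0.034, 0], "angular": [0, 0, 19]},
  {"xyz": [0.259, -0.036, 0], "angular": [0, 0, 19]},
  {"xyz": [0.259, -0.036, 0], "angular": [0, 0, 19]},
  {"xyz": [0.259, -0.036, 0], "angular": [0, 0, 19]},
], hand=0.65)

```text
clock: 27.2
position: [0.5015, 0.3701, 0.1974]
ee_rot: [0.829, 0.56, -0.001, 0.0]
ft_force: [-0.2, -0.0, -0.4]
grip_width: 0.649
grasp_force: 0.0
```

```bash
python3 -c "
from go import *
c=snap('wrist','w13.png'); P=(.502,.3695)
v=c['img'].max(2); 
for ce,a,p in blobs(v<55,150):
    if ce[1]<350: print(ce,a,onz(c,[ce],.104)[0,:2].round(4))
print(proj(c,[*P,.104]))
to((*P,.2,68),(*P,.072,68))"
```

```text
[619.01492537  46.61567164] 268 [0.6863 0.4127]
[324.97365755 231.76494428] 987 [0.504  0.3759]
[557.89093215 314.05072923] 1577 [0.6201 0.271 ]
[[325.85521035 242.66058193]]
at [0.502  0.3694 0.1977] psi 68.02 grip 0.649 gf 0.0 F [ 0.7 -0.7 -0.2] t 27.25
[ 0.502   0.3695  0.2    68.    ] -> [0.0001, -0.0001, -0.0023] [-0.04, 0.11, 0.02]
[ 0.502   0.3695  0.072  68.    ] -> [0.0003, -0.0, 0.1257] [-0.04, 0.11, 0.02]
```

Call:
carry_out([
  {"xyz": [0.001, 0, 0.035], "angular": [0, 0, 0]},
  {"xyz": [0.001, 0, 0.07], "angular": [0, 0, 0]},
  {"xyz": [0.001, 0, 0.1], "angular": [0, 0, 0]},
  {"xyz": [0.001, 0, 0.12], "angular": [0, 0, 0]},
  {"xyz": [0.001, 0, 0.125], "angular": [0, 0, 0]},
  {"xyz": [0.001, 0, 0.125], "angular": [0, 0, 0]},
])

```text
clock: 27.85
position: [0.5027, 0.3701, 0.0735]
ee_rot: [0.829, 0.559, -0.001, 0.0]
ft_force: [0.5, -0.1, 0.1]
grip_width: 0.65
grasp_force: 0.0
```

Call:
carry_out([
  {"xyz": [0, 0, 0], "angular": [0, 0, 0]},
  {"xyz": [0, 0, 0], "angular": [0, 0, 0]},
  {"xyz": [0, 0, 0], "angular": [0, 0, 0]},
  {"xyz": [0, 0, 0], "angular": [0, 0, 0]},
  {"xyz": [0, 0, 0], "angular": [0, 0, 0]},
], hand=0, grip_force=25)

```text
clock: 28.35
position: [0.5029, 0.3717, 0.075]
ee_rot: [0.829, 0.559, 0.001, 0.0]
ft_force: [-0.3, -1.3, 6.7]
grip_width: 0.198
grasp_force: 24.7
```

```bash
python3 -c "
from go import *
p,_,psi,_=state(); d=p[:2]-H; a=np.degrees(np.arctan2(d[1],d[0])); L=np.hypot(*d); print(a,L)
to(*[(*(H+L*np.array([np.cos(np.radians(a+t)),np.sin(np.radians(a+t))])),p[2],psi+t) for t in np.arange(-6,-67,-6)])"
```

```text
68.16712892576984 0.2726409779244685
at [0.5029 0.3717 0.075 ] psi 68.03 grip 0.198 gf 24.7 F [-0.3 -1.3  6.7] t 28.35
[ 0.5288  0.3597  0.075  62.031 ] -> [-0.0014, 0.0285, 0.0] [0.07, -0.06, 6.0]
[ 0.5533  0.3451  0.075  56.031 ] -> [-0.0058, 0.0567, 0.0001] [0.06, -0.07, 12.0]
[ 0.5761  0.328   0.075  50.031 ] -> [-0.0131, 0.0843, 0.0001] [0.06, -0.07, 18.0]
[ 0.5971  0.3086  0.075  44.031 ] -> [-0.0233, 0.1109, 0.0001] [0.06, -0.07, 24.0]
[ 0.6159  0.2871  0.075  38.031 ] -> [-0.0362, 0.1364, 0.0001] [0.05, -0.08, 30.0]
[ 0.6323  0.2638  0.075  32.031 ] -> [-0.0517, 0.1604, 0.0001] [0.05, -0.08, 36.0]
[ 0.6462  0.2388  0.075  26.031 ] -> [-0.0696, 0.1826, 0.0001] [0.04, -0.08, 42.0]
[ 0.6574  0.2126  0.075  20.031 ] -> [-0.0897, 0.2028, 0.0002] [0.04, -0.08, 48.0]
[ 0.6658  0.1853  0.075  14.031 ] -> [-0.1119, 0.2208, 0.0002] [0.04, -0.09, 54.0]
[0.6714 0.1573 0.075  8.031 ] -> [-0.1358, 0.2364, 0.0001] [0.03, -0.09, 60.0]
[0.6739 0.1289 0.075  2.031 ] -> [-0.1612, 0.2495, 0.0001] [0.03, -0.09, 66.0]
```

Call:
carry_out([
  {"xyz": [-0.0014, 0.0285, -0.001], "angular": [0, 0, 6]},
  {"xyz": [-0.0058, 0.0567, -0.001], "angular": [0, 0, 12]},
  {"xyz": [-0.0131, 0.0843, -0.001], "angular": [0, 0, 18]},
  {"xyz": [-0.0233, 0.111, -0.001], "angular": [0, 0, 24]},
  {"xyz": [-0.0362, 0.1364, -0.001], "angular": [0, 0, 30]},
  {"xyz": [-0.0517, 0.1604, -0.001], "angular": [0, 0, 36]},
  {"xyz": [-0.0696, 0.1826, -0.001], "angular": [0, 0, 42]},
  {"xyz": [-0.0897, 0.2028, -0.001], "angular": [0, 0, 48]},
  {"xyz": [-0.112, 0.2208, -0.001], "angular": [0, 0, 54]},
  {"xyz": [-0.1358, 0.2364, -0.001], "angular": [0, 0, 60]},
  {"xyz": [-0.149, 0.243, -0.001], "angular": [0, 0, 63]},
  {"xyz": [-0.149, 0.243, -0.001], "angular": [0, 0, 63]},
])

```text
clock: 29.55
position: [0.6712, 0.1392, 0.0751]
ee_rot: [0.999, 0.041, -0.001, 0.001]
ft_force: [-6.9, 0.2, 3.5]
grip_width: 0.202
grasp_force: 25.4
```

```bash
python3 -c "
from go import *
p,_,psi,_=state(); d=p[:2]-H; a=np.degrees(np.arctan2(d[1],d[0])); L=np.hypot(*d); print(a,L)
to(*[(*(H+L*np.array([np.cos(np.radians(b)),np.sin(np.radians(b))])),p[2],b) for b in (2,-1,-3,-4)])
c=camera('scene'); cores(c,z=.036)"
```

```text
4.369284682739728 0.2705306932418381
at [0.6712 0.1392 0.0751] psi 4.73 grip 0.202 gf 25.4 F [-6.9  0.2  3.5] t 29.55
[0.6719 0.128  0.0751 2.    ] -> [-0.0003, 0.0112, 0.0] [0.1, 0.17, 2.73]
[ 0.672   0.1139  0.0751 -1.    ] -> [-0.0013, 0.0253, 0.0] [0.11, 0.16, 5.73]
[ 0.6717  0.1044  0.0751 -3.    ] -> [-0.0025, 0.0347, 0.0001] [0.11, 0.16, 7.73]
[ 0.6714  0.0997  0.0751 -4.    ] -> [-0.0031, 0.0394, 0.0001] [0.11, 0.16, 8.73]
core [389.1 277.1] 256 [0.652  0.0985] 84.6 [0.029 0.066]
core [165.2 305.8] 175 [ 0.7425 -0.3679] 174.9 [0.028 0.077]
```

Call:
carry_out([
  {"xyz": [-0.002, 0.01, 0], "angular": [0, 0, 2.5]},
  {"xyz": [-0.003, 0.02, 0], "angular": [0, 0, 4.5]},
  {"xyz": [-0.004, 0.027, 0], "angular": [0, 0, 6]},
  {"xyz": [-0.004, 0.032, 0], "angular": [0, 0, 7]},
  {"xyz": [-0.0045, 0.035, 0], "angular": [0, 0, 7.7]},
  {"xyz": [-0.005, 0.037, 0], "angular": [0, 0, 7.7]},
  {"xyz": [-0.005, 0.037, 0], "angular": [0, 0, 7.7]},
])

```text
clock: 30.3
position: [0.6713, 0.1047, 0.0752]
ee_rot: [1.0, -0.024, 0.001, -0.0]
ft_force: [7.0, 0.6, -2.5]
grip_width: 0.203
grasp_force: 25.1
```

```bash
python3 -c "
from go import *
p,_,psi,_=state(); d=p[:2]-H; a=np.degrees(np.arctan2(d[1],d[0])); L=np.hypot(*d); print(a,L)
to((*p,psi))"
```

```text
-2.9393934938359148 0.270132722894832
at [0.6713 0.1047 0.0752] psi -2.72 grip 0.203 gf 25.1 F [ 7.   0.6 -2.5] t 30.3
[ 0.6713  0.1047  0.0752 -2.7171] -> [0.0, 0.0, 0.0] [-0.03, -0.13, 0.0]
```

Call:
carry_out([
  {"xyz": [0.001, 0.002, 0], "angular": [0, 0, 0]},
  {"xyz": [0.001, 0.003, 0], "angular": [0, 0, 0]},
  {"xyz": [0.001, 0.004, 0], "angular": [0, 0, 0]},
  {"xyz": [0.001, 0.004, 0], "angular": [0, 0, 0]},
])

```text
clock: 30.7
position: [0.6713, 0.1045, 0.0752]
ee_rot: [1.0, -0.022, 0.001, -0.002]
ft_force: [5.8, 10.2, -3.8]
grip_width: 0.203
grasp_force: 25.3
```

Call:
carry_out([
  {"xyz": [0, -0.004, 0], "angular": [0, 0, 0]},
  {"xyz": [0, -0.004, 0], "angular": [0, 0, 0]},
  {"xyz": [0, -0.004, 0], "angular": [0, 0, 0]},
  {"xyz": [0, -0.004, -0.04], "angular": [0, 0, 0]},
  {"xyz": [0, -0.004, -0.08], "angular": [0, 0, 0]},
  {"xyz": [-0.04, -0.004, -0.12], "angular": [0, 0, 0]},
  {"xyz": [-0.08, -0.004, -0.16], "angular": [0, 0, 0]},
  {"xyz": [-0.08, -0.004, -0.16], "angular": [0, 0, 0]},
], hand=0.55)

```text
clock: 31.5
position: [0.5902, 0.1097, 0.2395]
ee_rot: [1.0, -0.023, 0.003, 0.0]
ft_force: [1.3, 0.7, 0.0]
grip_width: 0.546
grasp_force: 0.0
```

```bash
python3 -c "
from go import *
c=snap('wrist','w14.png'); t=snap('top','t4.png')
v=c['img'].max(2)
for n,cc,am in(('w',c,150),('t',t,40)):
  for ce,a,p in blobs(cc['img'].max(2)<60,am):
    q=axis(cc,p,.046)
    if .38<q[0][0]<.75 and -.06<q[0][1]<.3: print(n,ce.round(0),a,q[0].round(4),round(q[1],1),q[2].round(3))
to((.6,.1,.2,-3))"
```

```text
w [327. 103.] 411 [0.6699 0.1042] 97.0 [0.016 0.018]
w [188. 139.] 1166 [0.6482 0.2142] 145.8 [0.017 0.046]
w [357. 146.] 160 [0.6363 0.0824] 78.0 [0.007 0.031]
w [289. 145.] 189 [0.6396 0.1355] 86.3 [0.005 0.031]
w [278. 187.] 208 [0.6072 0.1467] 77.9 [0.007 0.037]
w [368. 188.] 254 [0.6026 0.0742] 96.6 [0.007 0.047]
w [355. 219.] 155 [0.5781 0.0854] 79.4 [0.008 0.034]
w [453. 243.] 1278 [0.5535 0.0041] 150.0 [0.022 0.044]
w [289. 261.] 630 [0.5434 0.1426] 62.3 [0.017 0.05 ]
w [325. 414.] 56251 [0.3805 0.1198] 87.9 [0.204 0.586]
t [255. 225.] 322 [0.6553 0.0948] -149.3 [0.031 0.067]
t [296. 270.] 108 [ 5.464e-01 -3.000e-04] 146.7 [0.014 0.041]
t [272. 278.] 48 [0.531  0.0556] -159.3 [0.009 0.031]
t [197. 305.] 80 [0.4707 0.2285] 160.9 [0.016 0.027]
at [0.5914 0.1085 0.2371] psi -2.66 grip 0.553 gf 0.0 F [ 0.1 -0.5 -0.6] t 31.6
[ 0.6  0.1  0.2 -3. ] -> [0.0089, 0.0081, 0.0371] [0.05, -0.21, 0.34]
```

View pics/w14.png

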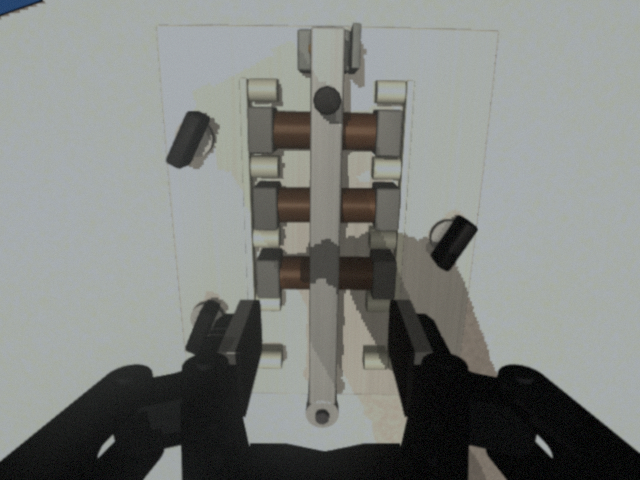

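The bar is shut with its tip in the catch, and all the cores are flat beneath it. Next are the knobs, starting with knob3 at (453,243) with the grip at about 150° in world.

```bash
python3 -c "
from go import *
for n,k in ((3,(0,-.1085)),(2,(.086,.109)),(1,(-.086,.109))): print(n,car(*k))
to((*car(0,-.1085),.2,150))"
```

```text
3 [0.55062155 0.0021487 ]
2 [0.64788676 0.21484973]
1 [0.47612248 0.22385151]
at [0.5914 0.1085 0.2371] psi -2.66 grip 0.553 gf 0.0 F [ 0.1 -0.5 -0.6] t 31.6
[5.506e-01 2.100e-03 2.000e-01 1.500e+02] -> [-0.0359, 0.1081, 0.0371] [0.3, -0.0, -152.66]
```

Call:
carry_out([
  {"xyz": [-0.004, 0.01, 0], "angular": [0, 0, -8.5]},
  {"xyz": [-0.008, 0.02, 0], "angular": [0, 0, -17]},
  {"xyz": [-0.012, 0.03, 0], "angular": [0, 0, -25.5]},
  {"xyz": [-0.016, 0.045, 0], "angular": [0, 0, -34]},
  {"xyz": [-0.02, 0.06, 0], "angular": [0, 0, -42.5]},
  {"xyz": [-0.024, 0.075, 0], "angular": [0, 0, -51]},
  {"xyz": [-0.028, 0.085, 0], "angular": [0, 0, -59.5]},
  {"xyz": [-0.032, 0.095, 0], "angular": [0, 0, -68]},
  {"xyz": [-0.036, 0.108, 0], "angular": [0, 0, -76.5]},
  {"xyz": [-0.036, 0.108, 0], "angular": [0, 0, -85]},
  {"xyz": [-0.036, 0.108, 0], "angular": [0, 0, -93.5]},
  {"xyz": [-0.036, 0.108, 0], "angular": [0, 0, -102]},
], hand=0.45)

```text
clock: 32.8
position: [0.5506, 0.0013, 0.233]
ee_rot: [0.645, 0.764, -0.0, -0.001]
ft_force: [-0.1, -0.4, -0.4]
grip_width: 0.452
grasp_force: 0.0
```

Call:
carry_out([
  {"xyz": [0, 0, 0], "angular": [0, 0, -8.5]},
  {"xyz": [0, 0, 0], "angular": [0, 0, -17]},
  {"xyz": [0, 0, 0], "angular": [0, 0, -25.5]},
  {"xyz": [0, 0, 0], "angular": [0, 0, -34]},
  {"xyz": [0, 0, 0], "angular": [0, 0, -42.5]},
  {"xyz": [0, 0, 0], "angular": [0, 0, -50]},
  {"xyz": [0, 0, 0], "angular": [0, 0, -51]},
  {"xyz": [0, 0, 0], "angular": [0, 0, -51]},
  {"xyz": [0, 0, 0], "angular": [0, 0, -51]},
])

```text
clock: 33.7
position: [0.5505, 0.0022, 0.2343]
ee_rot: [0.258, 0.966, 0.0, -0.0]
ft_force: [0.1, 0.7, 0.8]
grip_width: 0.453
grasp_force: 0.0
```

```bash
python3 -c "
from go import *
c=snap('wrist','w15.png'); t=camera('top')
for n,cc,am in(('w',c,150),('t',t,40)):
  for ce,a,p in blobs(cc['img'].max(2)<60,am):
    q=axis(cc,p,.043)
    if .38<q[0][0]<.75 and -.06<q[0][1]<.3 and q[2][0]<.03: print(n,ce.round(0),a,q[0].round(4),round(q[1],1),q[2].round(3))
print(get_obs()['joint_pos'])
to((*car(0,-.1085),.1,150),(*car(0,-.1085),.022,150))"
```

```text
w [470.  66.] 344 [0.5126 0.1489] 97.0 [0.011 0.032]
w [482.  99.] 151 [0.5384 0.1471] 90.8 [0.012 0.019]
w [321. 202.] 899 [0.547  0.0011] 147.8 [0.013 0.047]
w [521. 287.] 1006 [0.6983 0.1143] -160.9 [0.018 0.044]
t [204. 231.] 126 [0.6451 0.2151] 149.6 [0.018 0.04 ]
t [199. 302.] 127 [0.4771 0.2253] 152.1 [0.017 0.041]
[ 0.74626399  0.30755768 -0.99388161  1.61616356  0.26231257  1.3612521
  0.76977851]
at [0.5505 0.0024 0.2347] psi 150.22 grip 0.449 gf 0.0 F [ 0.7 -0.5  0.2] t 33.8
[5.506e-01 2.100e-03 1.000e-01 1.500e+02] -> [-0.0003, -0.0001, 0.1347] [-0.0, -0.01, 0.22]
[5.506e-01 2.100e-03 2.200e-02 1.500e+02] -> [-0.0003, -0.0001, 0.2127] [-0.0, -0.01, 0.22]
```

Call:
carry_out([
  {"xyz": [0.001, -0.0025, 0.04], "angular": [0, 0, 1]},
  {"xyz": [0.001, -0.0025, 0.08], "angular": [0, 0, 1]},
  {"xyz": [0.001, -0.0025, 0.12], "angular": [0, 0, 1]},
  {"xyz": [0.001, -0.0025, 0.155], "angular": [0, 0, 1]},
  {"xyz": [0.001, -0.0025, 0.185], "angular": [0, 0, 1]},
  {"xyz": [0.001, -0.0025, 0.205], "angular": [0, 0, 1]},
  {"xyz": [0.001, -0.0025, 0.21], "angular": [0, 0, 1]},
  {"xyz": [0.001, -0.0025, 0.21], "angular": [0, 0, 1]},
])

```text
clock: 34.6
position: [0.5482, 0.0009, 0.0247]
ee_rot: [0.265, 0.964, -0.0, -0.0]
ft_force: [0.1, 0.4, 0.1]
grip_width: 0.451
grasp_force: 0.0
```

Call:
carry_out([
  {"xyz": [0, 0, 0], "angular": [0, 0, 0]},
  {"xyz": [0, 0, 0], "angular": [0, 0, 0]},
  {"xyz": [0, 0, 0], "angular": [0, 0, 0]},
  {"xyz": [0, 0, 0], "angular": [0, 0, 0]},
], hand=0, grip_force=40)

```text
clock: 35.0
position: [0.549, 0.0002, 0.0264]
ee_rot: [0.265, 0.964, -0.0, 0.001]
ft_force: [-2.9, -2.5, 5.9]
grip_width: 0.151
grasp_force: 40.1
```

```bash
python3 -c "
from go import *
o=get_obs(); print(np.round(o['torque'],2)); to((.55,0,.024,24))"
```

```text
[-0.33  0.57 -0.09]
at [5.49e-01 2.00e-04 2.64e-02] psi 149.29 grip 0.151 gf 40.1 F [-2.9 -2.5  5.9] t 35.0
[ 0.55   0.     0.024 24.   ] -> [-0.001, 0.0004, 0.0024] [0.12, 0.09, 125.29]
```

Call:
carry_out([
  {"xyz": [0, 0, 0], "angular": [0, 0, 6]},
  {"xyz": [0, 0, 0], "angular": [0, 0, 14]},
  {"xyz": [0, 0, 0], "angular": [0, 0, 22]},
  {"xyz": [0, 0, 0], "angular": [0, 0, 30]},
  {"xyz": [0, 0, 0], "angular": [0, 0, 38]},
  {"xyz": [0, 0, 0], "angular": [0, 0, 46]},
  {"xyz": [0, 0, 0], "angular": [0, 0, 54]},
  {"xyz": [0, 0, 0], "angular": [0, 0, 62]},
  {"xyz": [0, 0, 0], "angular": [0, 0, 70]},
  {"xyz": [0, 0, 0], "angular": [0, 0, 78]},
  {"xyz": [0, 0, 0], "angular": [0, 0, 86]},
  {"xyz": [0, 0, 0], "angular": [0, 0, 94]},
])

```text
clock: 36.2
position: [0.5496, 0.0002, 0.0264]
ee_rot: [0.887, 0.462, 0.001, 0.001]
ft_force: [1.6, -2.2, 0.4]
grip_width: 0.153
grasp_force: 39.5
```

Call:
carry_out([
  {"xyz": [0, 0, 0], "angular": [0, 0, 8]},
  {"xyz": [0, 0, 0], "angular": [0, 0, 16]},
  {"xyz": [0, 0, 0], "angular": [0, 0, 23]},
  {"xyz": [0, 0, 0], "angular": [0, 0, 28]},
  {"xyz": [0, 0, 0], "angular": [0, 0, 31]},
  {"xyz": [0, 0, 0], "angular": [0, 0, 33]},
  {"xyz": [0, 0, 0], "angular": [0, 0, 33]},
])

```text
clock: 36.9
position: [0.5502, 0.0009, 0.027]
ee_rot: [0.98, 0.201, 0.002, 0.003]
ft_force: [1.6, -7.7, 4.6]
grip_width: 0.153
grasp_force: 286.8
```

```bash
python3 -c "
from go import *
o=get_obs(); print(np.round(o['torque'],2),np.round(o['joint_pos'],2)); to((.55,0,.024,22))"
```

```text
[-1.42 -0.34  8.66] [ 0.29  0.41 -0.45  1.85  0.23  0.92 -1.43]
at [0.5502 0.0009 0.027 ] psi 23.21 grip 0.153 gf 286.8 F [ 1.6 -7.7  4.6] t 36.9
[ 0.55   0.     0.024 22.   ] -> [-0.0006, 0.0007, 0.003] [0.38, -0.17, 1.21]
```

Knob3 turned 126° and is hard on its stop (8.7 N m). Releasing and moving to knob2.

Call:
carry_out([
  {"xyz": [0, 0, 0], "angular": [0, 0, -1]},
  {"xyz": [0, 0, 0], "angular": [0, 0, -1]},
  {"xyz": [0, 0, -0.03], "angular": [0, 0, -1]},
  {"xyz": [0, 0, -0.07], "angular": [0, 0, -1]},
  {"xyz": [0, 0, -0.11], "angular": [0, 0, -1]},
  {"xyz": [0, 0, -0.15], "angular": [0, 0, -1]},
  {"xyz": [0, 0, -0.18], "angular": [0, 0, -1]},
  {"xyz": [0, 0, -0.18], "angular": [0, 0, -1]},
], hand=0.45)

```text
clock: 37.7
position: [0.5503, 0.0009, 0.2099]
ee_rot: [0.979, 0.202, 0.004, 0.001]
ft_force: [-0.1, 0.4, 0.6]
grip_width: 0.45
grasp_force: 0.0
```

```bash
python3 -c "
from go import *
c=snap('wrist')
for ce,a,p in blobs(c['img'].max(2)<60,150):
    q=axis(c,p,.043)
    if q[2][0]<.03 and ce[1]<350: print(ce.round(0),a,q[0].round(4),round(q[1],1),q[2].round(3))
to((.6475,.2145,.2,150))"
```

```text
[184.  18.] 356 [0.6379 0.1406] 84.9 [0.009 0.024]
[625. 121.] 2684 [ 0.7008 -0.1731] -155.7 [0.025 0.067]
[158.  82.] 431 [0.5919 0.1444] 178.3 [0.02  0.045]
[133. 141.] 491 [0.5455 0.1497] 81.5 [0.013 0.029]
[ 24. 180.] 1587 [0.4857 0.2192] 144.0 [0.021 0.049]
[324. 212.] 1143 [0.5513 0.001 ] 49.3 [0.014 0.046]
[138. 311.] 409 [0.4154 0.1083] 172.6 [0.009 0.037]
at [0.5493 0.0007 0.2073] psi 23.26 grip 0.447 gf 0.0 F [-0.1 -0.  -1.1] t 37.75
[  0.6475   0.2145   0.2    150.    ] -> [0.1746, -0.1576, 0.0076] [0.3, 0.0, -126.74]
```

```bash
python3 -c "
from go import *
for n in ('wrist','top','scene'):
  c=snap(n,'k3'+n+'.png'); u=proj(c,[.549,.0005,.043])[0]; print(n,u)
  for th in (45,60,75):
   for ce,a,p in blobs(c['img'].max(2)<th,20):
    if np.hypot(*(ce-u))<25:
      q=axis(c,p,.043); print(th,ce.round(0),a,q[0].round(4),round(q[1],1),q[2].round(3))
w=cv2.imread('pics/k3wrist.png')[140:290,240:410]; t=cv2.imread('pics/k3top.png')[240:300,260:330]
cv2.imwrite('pics/k3.png',np.hstack([cv2.resize(w,(400,353)),cv2.resize(t,(400,353))]))"
```

```text
wrist [324.49997517 214.34892022]
45 [333. 220.] 279 [ 0.5473 -0.0073] -141.7 [0.012 0.043]
60 [325. 211.] 1162 [0.5513 0.0009] 49.1 [0.014 0.046]
75 [325. 211.] 1218 [0.5513 0.001 ] 49.2 [0.015 0.046]
top [295.6332424  269.50148195]
scene [341.66584427 243.88977383]
45 [340. 247.] 215 [ 0.561 -0.003] -151.1 [0.031 0.055]
60 [340. 248.] 241 [ 0.5631 -0.0035] -161.5 [0.035 0.061]
60 [358. 256.] 29 [0.5905 0.0349] 175.5 [0.    0.101]
75 [358. 258.] 113 [0.5942 0.0341] 176.7 [0.004 0.259]
75 [339. 244.] 369 [ 0.5498 -0.0054] -172.6 [0.04  0.097]
```

View pics/k3.png

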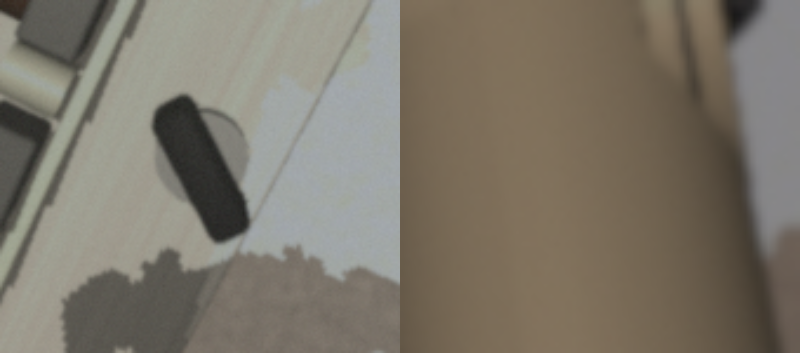

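Knob3 was on its stop at 23°, but it sprang back to about 49° when I released it under high torque. I'll regrip at 49°, turn to the stop gently, and take the torque off before opening.

Call:
carry_out([
  {"xyz": [0, 0, 0.03], "angular": [0, 0, -8]},
  {"xyz": [0, 0, 0.06], "angular": [0, 0, -16]},
  {"xyz": [0, 0, 0.09], "angular": [0, 0, -24]},
  {"xyz": [0, 0, 0.12], "angular": [0, 0, -26]},
  {"xyz": [0, 0, 0.15], "angular": [0, 0, -26]},
  {"xyz": [0, 0, 0.175], "angular": [0, 0, -26]},
  {"xyz": [0, 0, 0.182], "angular": [0, 0, -26]},
  {"xyz": [0, 0, 0.182], "angular": [0, 0, -26]},
])

```text
clock: 38.7
position: [0.5471, 0.0009, 0.0215]
ee_rot: [0.909, 0.417, -0.001, -0.001]
ft_force: [-0.2, 0.3, 0.9]
grip_width: 0.448
grasp_force: 0.0
```

Call:
carry_out([
  {"xyz": [0, 0, 0], "angular": [0, 0, 0]},
  {"xyz": [0, 0, 0], "angular": [0, 0, 0]},
  {"xyz": [0, 0, 0], "angular": [0, 0, 0]},
  {"xyz": [0, 0, 0], "angular": [0, 0, 0]},
], hand=0, grip_force=25)

```text
clock: 39.1
position: [0.5497, 0.0004, 0.0242]
ee_rot: [0.909, 0.417, 0.001, 0.001]
ft_force: [2.3, -2.3, 6.0]
grip_width: 0.16
grasp_force: 30.1
```

Call:
carry_out([
  {"xyz": [0, 0, 0], "angular": [0, 0, 5]},
  {"xyz": [0, 0, 0], "angular": [0, 0, 11]},
  {"xyz": [0, 0, 0], "angular": [0, 0, 17]},
  {"xyz": [0, 0, 0], "angular": [0, 0, 22]},
  {"xyz": [0, 0, 0], "angular": [0, 0, 24]},
  {"xyz": [0, 0, 0], "angular": [0, 0, 24]},
  {"xyz": [0, 0, 0], "angular": [0, 0, 24]},
])

```text
clock: 39.8
position: [0.5504, 0.0012, 0.0248]
ee_rot: [0.974, 0.226, 0.002, 0.002]
ft_force: [3.2, -6.6, 8.4]
grip_width: 0.158
grasp_force: 253.3
```

```bash
python3 -c "
from go import *
o=get_obs(); print(np.round(o['torque'],2),np.round(o['joint_pos'],2)); to((.55,0,.024,24))"
```

```text
[-1.08 -0.8   7.3 ] [ 0.27  0.41 -0.42  1.85  0.22  0.92 -1.37]
at [0.5504 0.0012 0.0248] psi 26.12 grip 0.158 gf 253.3 F [ 3.2 -6.6  8.4] t 39.8
[ 0.55   0.     0.024 24.   ] -> [-0.0009, 0.0009, 0.0008] [0.33, -0.18, 2.12]
```

Call:
carry_out([
  {"xyz": [0, 0, 0], "angular": [0, 0, -0.4]},
  {"xyz": [0, 0, 0], "angular": [0, 0, -0.7]},
  {"xyz": [0, 0, 0], "angular": [0, 0, -0.7]},
])

```text
clock: 40.1
position: [0.5504, 0.0012, 0.0247]
ee_rot: [0.973, 0.232, 0.002, 0.002]
ft_force: [4.1, -5.7, 7.3]
grip_width: 0.162
grasp_force: 245.3
```

```bash
python3 -c "
from go import *
o=get_obs(); print(np.round(o['torque'],2)); to((.55,0,.024,24))"
```

```text
[-1.02 -0.75  7.1 ]
at [0.5504 0.0012 0.0247] psi 26.8 grip 0.162 gf 245.3 F [ 4.1 -5.7  7.3] t 40.1
[ 0.55   0.     0.024 24.   ] -> [-0.0008, 0.0009, 0.0007] [0.31, -0.18, 2.8]
```

Call:
carry_out([
  {"xyz": [0, 0, 0], "angular": [0, 0, -0.7]},
  {"xyz": [0, 0, 0], "angular": [0, 0, -1.4]},
  {"xyz": [0, 0, 0], "angular": [0, 0, -1.4]},
])

```text
clock: 40.4
position: [0.5503, 0.0012, 0.0247]
ee_rot: [0.97, 0.243, 0.002, 0.002]
ft_force: [3.3, -4.5, 7.6]
grip_width: 0.157
grasp_force: 229.0
```

```bash
python3 -c "
from go import *
o=get_obs(); print(np.round(o['torque'],2)); to((.55,0,.024,24))"
```

```text
[-0.93 -0.79  6.53]
at [0.5503 0.0012 0.0247] psi 28.16 grip 0.157 gf 229.0 F [ 3.3 -4.5  7.6] t 40.4
[ 0.55   0.     0.024 24.   ] -> [-0.0009, 0.0008, 0.0007] [0.3, -0.18, 4.16]
```

The torque falls only slowly as I back off, at about 0.45 N m/deg. So the stop is really at about 50° world, and the knob had started partly turned: the fingers were twisting against the stop and knob3 was already tight. I'll unwind to zero torque and release.

Call:
carry_out([
  {"xyz": [0, 0, 0], "angular": [0, 0, -5]},
  {"xyz": [0, 0, 0], "angular": [0, 0, -10]},
  {"xyz": [0, 0, 0], "angular": [0, 0, -15]},
  {"xyz": [0, 0, 0], "angular": [0, 0, -18]},
  {"xyz": [0, 0, 0], "angular": [0, 0, -18]},
])

```text
clock: 40.9
position: [0.5499, 0.0006, 0.0243]
ee_rot: [0.922, 0.388, 0.001, 0.001]
ft_force: [3.6, -2.6, 5.2]
grip_width: 0.158
grasp_force: 57.4
```

```bash
python3 -c "
from go import *
o=get_obs(); print(np.round(o['torque'],2)); to((.55,0,.024,48))"
```

```text
[-0.53 -0.79  1.08]
at [0.5499 0.0006 0.0243] psi 45.62 grip 0.158 gf 57.4 F [ 3.6 -2.6  5.2] t 40.9
[5.5e-01 0.0e+00 2.4e-02 4.8e+01] -> [-0.0004, 0.0005, 0.0003] [0.18, -0.11, -2.38]
```

Call:
carry_out([
  {"xyz": [0, 0, 0], "angular": [0, 0, -1.5]},
  {"xyz": [0, 0, 0], "angular": [0, 0, -1.5]},
])

```text
clock: 41.1
position: [0.5499, 0.0006, 0.0242]
ee_rot: [0.917, 0.399, 0.001, 0.001]
ft_force: [4.7, -2.8, 6.6]
grip_width: 0.161
grasp_force: 46.6
```

Call:
carry_out([
  {"xyz": [0, 0, 0], "angular": [0, 0, 0]},
  {"xyz": [0, 0, 0], "angular": [0, 0, 0]},
  {"xyz": [0, 0, -0.03], "angular": [0, 0, 0]},
  {"xyz": [0, 0, -0.07], "angular": [0, 0, 0]},
  {"xyz": [0, 0, -0.11], "angular": [0, 0, 0]},
  {"xyz": [0, 0, -0.15], "angular": [0, 0, 0]},
  {"xyz": [0, 0, -0.18], "angular": [0, 0, 0]},
  {"xyz": [0, 0, -0.18], "angular": [0, 0, 0]},
], hand=0.45)

```text
clock: 41.9
position: [0.5498, 0.0013, 0.207]
ee_rot: [0.917, 0.398, 0.003, 0.001]
ft_force: [0.5, 0.5, 1.0]
grip_width: 0.448
grasp_force: 0.0
```

```bash
cat >> go.py <<'E'
def knobs(n='wrist',th=60):
    c=snap(n)
    for ce,a,p in blobs(c['img'].max(2)<th,150 if n=='wrist' else 40):
        q=axis(c,p,.043)
        if q[2][0]<.03 and .025<q[2][1]<.06 and ce[1]<350 and min(np.hypot(*(q[0]-k)) for k in ((.549,.001),(.6475,.2145),(.476,.224)))<.02: print(n,ce.round(0),a,q[0].round(4),round(q[1],1),q[2].round(3))
E
python3 -c "
from go import *
knobs(); knobs('top')
to((.6475,.2145,.2,150))"
```

```text
wrist [35. 52.] 2064 [0.4838 0.2213] 143.8 [0.02 0.05]
wrist [324. 213.] 1080 [0.5506 0.0018] 50.4 [0.013 0.047]
top [204. 231.] 125 [0.6451 0.2152] 149.8 [0.018 0.041]
top [199. 302.] 127 [0.4771 0.2253] 152.1 [0.017 0.041]
at [0.548  0.0009 0.2027] psi 46.93 grip 0.448 gf 0.0 F [-0.3  0.2 -0. ] t 42.0
[  0.6475   0.2145   0.2    150.    ] -> [0.224, -0.0731, 0.0027] [-0.01, 0.01, -103.07]
```

Knob3 sits at 50.4°, on its stop. Next is knob2.

Call:
carry_out([
  {"xyz": [0.02, -0.007, 0], "angular": [0, 0, -8.5]},
  {"xyz": [0.04, -0.013, 0], "angular": [0, 0, -17]},
  {"xyz": [0.06, -0.02, 0], "angular": [0, 0, -25.5]},
  {"xyz": [0.08, -0.026, 0], "angular": [0, 0, -34]},
  {"xyz": [0.1, -0.033, 0], "angular": [0, 0, -42.5]},
  {"xyz": [0.12, -0.039, 0], "angular": [0, 0, -51]},
  {"xyz": [0.14, -0.046, 0], "angular": [0, 0, -59.5]},
  {"xyz": [0.16, -0.052, 0], "angular": [0, 0, -68]},
  {"xyz": [0.18, -0.059, 0], "angular": [0, 0, -76.5]},
  {"xyz": [0.2, -0.065, 0], "angular": [0, 0, -85]},
  {"xyz": [0.215, -0.07, 0], "angular": [0, 0, -93.5]},
  {"xyz": [0.224, -0.073, 0], "angular": [0, 0, -102]},
])

```text
clock: 43.2
position: [0.6469, 0.2158, 0.2004]
ee_rot: [0.264, 0.965, -0.001, -0.002]
ft_force: [1.0, 1.1, -0.5]
grip_width: 0.451
grasp_force: 0.0
```

Call:
carry_out([
  {"xyz": [0, 0, 0], "angular": [0, 0, 0]},
  {"xyz": [0, 0, 0], "angular": [0, 0, 0]},
  {"xyz": [0, 0, 0], "angular": [0, 0, 0]},
  {"xyz": [0, 0, 0], "angular": [0, 0, 0]},
])

```text
clock: 43.6
position: [0.6479, 0.2135, 0.2028]
ee_rot: [0.269, 0.963, -0.0, 0.0]
ft_force: [0.2, -1.3, 0.1]
grip_width: 0.449
grasp_force: 0.0
```

```bash
python3 -c "
from go import *
knobs(); print(np.round(get_obs()['joint_pos'],2))
to((.6475,.2145,.023,150))"
```

```text
wrist [330. 207.] 1061 [0.6452 0.2195] 149.0 [0.013 0.047]
wrist [ 34. 243.] 1650 [0.5507 0.0104] 62.2 [0.022 0.052]
[ 0.15  0.6  -0.82  1.29  0.43  1.42  0.38]
at [0.6479 0.2136 0.2029] psi 148.8 grip 0.449 gf 0.0 F [ 0.  -0.1  0.3] t 43.65
[6.475e-01 2.145e-01 2.300e-02 1.500e+02] -> [0.0009, 0.0006, 0.1799] [-0.02, 0.03, -1.2]
```

Call:
carry_out([
  {"xyz": [0.003, 0.0035, 0.04], "angular": [0, 0, 0]},
  {"xyz": [0.003, 0.0035, 0.08], "angular": [0, 0, 0]},
  {"xyz": [0.003, 0.0035, 0.115], "angular": [0, 0, 0]},
  {"xyz": [0.003, 0.0035, 0.145], "angular": [0, 0, 0]},
  {"xyz": [0.003, 0.0035, 0.17], "angular": [0, 0, 0]},
  {"xyz": [0.003, 0.0035, 0.179], "angular": [0, 0, 0]},
  {"xyz": [0.003, 0.0035, 0.179], "angular": [0, 0, 0]},
])

```text
clock: 44.35
position: [0.6466, 0.2183, 0.023]
ee_rot: [0.268, 0.963, -0.001, -0.001]
ft_force: [0.7, -0.2, 0.2]
grip_width: 0.444
grasp_force: 0.0
```

Call:
carry_out([
  {"xyz": [0, 0, 0], "angular": [0, 0, 0]},
  {"xyz": [0, 0, 0], "angular": [0, 0, 0]},
  {"xyz": [0, 0, 0], "angular": [0, 0, 0]},
  {"xyz": [0, 0, 0], "angular": [0, 0, 0]},
], hand=0, grip_force=40)

```text
clock: 44.75
position: [0.6477, 0.2185, 0.0259]
ee_rot: [0.268, 0.963, -0.0, 0.001]
ft_force: [-3.5, -3.9, 5.4]
grip_width: 0.151
grasp_force: 40.1
```

Call:
carry_out([
  {"xyz": [0, 0, 0], "angular": [0, 0, 6]},
  {"xyz": [0, 0, 0], "angular": [0, 0, 14]},
  {"xyz": [0, 0, 0], "angular": [0, 0, 22]},
  {"xyz": [0, 0, 0], "angular": [0, 0, 30]},
  {"xyz": [0, 0, 0], "angular": [0, 0, 38]},
  {"xyz": [0, 0, 0], "angular": [0, 0, 46]},
  {"xyz": [0, 0, 0], "angular": [0, 0, 54]},
  {"xyz": [0, 0, 0], "angular": [0, 0, 62]},
  {"xyz": [0, 0, 0], "angular": [0, 0, 70]},
  {"xyz": [0, 0, 0], "angular": [0, 0, 78]},
  {"xyz": [0, 0, 0], "angular": [0, 0, 86]},
  {"xyz": [0, 0, 0], "angular": [0, 0, 92]},
])

```text
clock: 45.95
position: [0.6477, 0.2184, 0.0259]
ee_rot: [0.88, 0.474, 0.001, 0.001]
ft_force: [-3.9, -3.0, 4.7]
grip_width: 0.154
grasp_force: 39.9
```

```bash
python3 -c "
from go import *
o=get_obs(); print(np.round(o['torque'],2),np.round(o['joint_pos'],2)); to((.6475,.2145,.023,47))"
```

```text
[-0.87  0.71  0.07] [-0.08  0.67 -0.45  1.47  0.31  1.07 -1.17]
at [0.6477 0.2184 0.0259] psi 56.6 grip 0.154 gf 39.9 F [-3.9 -3.   4.7] t 45.95
[6.475e-01 2.145e-01 2.300e-02 4.700e+01] -> [-0.0034, 0.002, 0.0029] [0.1, -0.03, 9.6]
```

Turning on until the torque shows the stop.

Call:
carry_out([
  {"xyz": [0, 0, 0], "angular": [0, 0, 4]},
  {"xyz": [0, 0, 0], "angular": [0, 0, 7]},
  {"xyz": [0, 0, 0], "angular": [0, 0, 9]},
  {"xyz": [0, 0, 0], "angular": [0, 0, 9]},
])

```text
clock: 46.35
position: [0.6477, 0.2184, 0.0259]
ee_rot: [0.914, 0.406, 0.001, 0.001]
ft_force: [-2.9, -5.3, 4.5]
grip_width: 0.151
grasp_force: 47.2
```

```bash
python3 -c "
from go import *
o=get_obs(); print(np.round(o['torque'],2)); to((.6475,.2145,.023,47))"
```

```text
[-1.1   0.57  1.09]
at [0.6477 0.2184 0.0259] psi 47.95 grip 0.151 gf 47.2 F [-2.9 -5.3  4.5] t 46.35
[6.475e-01 2.145e-01 2.300e-02 4.700e+01] -> [-0.0031, 0.0025, 0.003] [0.12, -0.02, 0.95]
```

Call:
carry_out([
  {"xyz": [0, 0, 0], "angular": [0, 0, -1.5]},
  {"xyz": [0, 0, 0], "angular": [0, 0, -1.5]},
])

```text
clock: 46.55
position: [0.6477, 0.2184, 0.0259]
ee_rot: [0.908, 0.419, 0.001, 0.001]
ft_force: [-3.4, -3.8, 5.4]
grip_width: 0.156
grasp_force: 40.6
```

Call:
carry_out([
  {"xyz": [0, 0, 0], "angular": [0, 0, 0]},
  {"xyz": [0, 0, 0], "angular": [0, 0, 0]},
  {"xyz": [0, 0, -0.03], "angular": [0, 0, 0]},
  {"xyz": [0, 0, -0.07], "angular": [0, 0, 0]},
  {"xyz": [0, 0, -0.11], "angular": [0, 0, 0]},
  {"xyz": [0, 0, -0.15], "angular": [0, 0, 0]},
  {"xyz": [0, 0, -0.18], "angular": [0, 0, 0]},
  {"xyz": [0, 0, -0.18], "angular": [0, 0, 0]},
], hand=0.45)

```text
clock: 47.35
position: [0.6491, 0.2203, 0.21]
ee_rot: [0.908, 0.418, 0.004, 0.0]
ft_force: [0.6, 0.1, -0.2]
grip_width: 0.451
grasp_force: 0.0
```

```bash
python3 -c "
from go import *
knobs()
to((.476,.226,.2,150))"
```

```text
wrist [324. 214.] 1029 [0.6488 0.2201] 50.7 [0.013 0.047]
wrist [165. 331.] 1332 [0.4848 0.2303] 160.2 [0.02  0.051]
at [0.6482 0.2198 0.207 ] psi 49.44 grip 0.446 gf 0.0 F [-0.1  0.4 -1. ] t 47.4
[  0.476   0.226   0.2   150.   ] -> [-0.1073, -0.1349, 0.0062] [0.33, -0.08, -100.56]
```

Knob2 is at 50.7°, tight. Knob1 next.

Call:
carry_out([
  {"xyz": [-0.008, -0.011, 0], "angular": [0, 0, -8.5]},
  {"xyz": [-0.018, -0.022, 0], "angular": [0, 0, -17]},
  {"xyz": [-0.027, -0.034, 0], "angular": [0, 0, -25.5]},
  {"xyz": [-0.036, -0.045, 0], "angular": [0, 0, -34]},
  {"xyz": [-0.045, -0.056, 0], "angular": [0, 0, -42.5]},
  {"xyz": [-0.054, -0.067, 0], "angular": [0, 0, -51]},
  {"xyz": [-0.063, -0.079, 0], "angular": [0, 0, -59.5]},
  {"xyz": [-0.072, -0.09, 0], "angular": [0, 0, -68]},
  {"xyz": [-0.081, -0.101, 0], "angular": [0, 0, -76.5]},
  {"xyz": [-0.09, -0.112, 0], "angular": [0, 0, -85]},
  {"xyz": [-0.1, -0.124, 0], "angular": [0, 0, -93.5]},
  {"xyz": [-0.107, -0.135, 0], "angular": [0, 0, -100]},
])

```text
clock: 48.6
position: [0.4738, 0.2251, 0.2029]
ee_rot: [0.261, 0.965, -0.0, -0.001]
ft_force: [0.1, 0.5, 0.7]
grip_width: 0.448
grasp_force: 0.0
```

Call:
carry_out([
  {"xyz": [0, 0, 0], "angular": [0, 0, 0]},
  {"xyz": [0, 0, 0], "angular": [0, 0, 0]},
  {"xyz": [0, 0, 0], "angular": [0, 0, 0]},
  {"xyz": [0, 0, 0], "angular": [0, 0, 0]},
])

```text
clock: 49.0
position: [0.4755, 0.2252, 0.2036]
ee_rot: [0.265, 0.964, 0.0, -0.0]
ft_force: [0.2, -0.0, 0.0]
grip_width: 0.45
grasp_force: 0.0
```

```bash
python3 -c "
from go import *
knobs(); print(np.round(get_obs()['joint_pos'],2))
to((.476,.226,.023,150))"
```

```text
wrist [329. 211.] 1107 [0.4755 0.2296] 152.9 [0.013 0.047]
[ 0.2   0.22 -0.82  1.73  0.17  1.27  0.38]
at [0.4753 0.2253 0.2036] psi 149.35 grip 0.453 gf 0.0 F [ 0.1 -0.2 -0.2] t 49.05
[4.76e-01 2.26e-01 2.30e-02 1.50e+02] -> [-0.0003, 0.001, 0.1806] [-0.0, -0.02, -0.65]
```

Call:
carry_out([
  {"xyz": [0, 0.0037, 0.04], "angular": [0, 0, -3]},
  {"xyz": [0, 0.0037, 0.08], "angular": [0, 0, -3]},
  {"xyz": [0, 0.0037, 0.115], "angular": [0, 0, -3]},
  {"xyz": [0, 0.0037, 0.145], "angular": [0, 0, -3]},
  {"xyz": [0, 0.0037, 0.17], "angular": [0, 0, -3]},
  {"xyz": [0, 0.0037, 0.179], "angular": [0, 0, -3]},
  {"xyz": [0, 0.0037, 0.179], "angular": [0, 0, -3]},
])

```text
clock: 49.75
position: [0.4764, 0.2284, 0.024]
ee_rot: [0.238, 0.971, -0.0, -0.001]
ft_force: [-1.0, 0.1, 0.4]
grip_width: 0.45
grasp_force: 0.0
```

Call:
carry_out([
  {"xyz": [0, 0, 0], "angular": [0, 0, 0]},
  {"xyz": [0, 0, 0], "angular": [0, 0, 0]},
  {"xyz": [0, 0, 0], "angular": [0, 0, 0]},
  {"xyz": [0, 0, 0], "angular": [0, 0, 0]},
], hand=0, grip_force=40)

```text
clock: 50.15
position: [0.4777, 0.2287, 0.0264]
ee_rot: [0.238, 0.971, 0.0, 0.001]
ft_force: [-2.0, -2.4, 7.1]
grip_width: 0.151
grasp_force: 40.8
```

Call:
carry_out([
  {"xyz": [0, 0, 0], "angular": [0, 0, 6]},
  {"xyz": [0, 0, 0], "angular": [0, 0, 14]},
  {"xyz": [0, 0, 0], "angular": [0, 0, 22]},
  {"xyz": [0, 0, 0], "angular": [0, 0, 30]},
  {"xyz": [0, 0, 0], "angular": [0, 0, 38]},
  {"xyz": [0, 0, 0], "angular": [0, 0, 46]},
  {"xyz": [0, 0, 0], "angular": [0, 0, 54]},
  {"xyz": [0, 0, 0], "angular": [0, 0, 62]},
  {"xyz": [0, 0, 0], "angular": [0, 0, 70]},
  {"xyz": [0, 0, 0], "angular": [0, 0, 78]},
  {"xyz": [0, 0, 0], "angular": [0, 0, 86]},
  {"xyz": [0, 0, 0], "angular": [0, 0, 94]},
])

```text
clock: 51.35
position: [0.478, 0.2288, 0.0264]
ee_rot: [0.874, 0.486, 0.001, 0.0]
ft_force: [-0.3, -1.6, 3.8]
grip_width: 0.155
grasp_force: 40.4
```

Call:
carry_out([
  {"xyz": [0, 0, 0], "angular": [0, 0, 4]},
  {"xyz": [0, 0, 0], "angular": [0, 0, 8]},
  {"xyz": [0, 0, 0], "angular": [0, 0, 10.5]},
  {"xyz": [0, 0, 0], "angular": [0, 0, 10.5]},
])

```text
clock: 51.75
position: [0.4781, 0.2288, 0.0264]
ee_rot: [0.914, 0.407, 0.001, 0.001]
ft_force: [0.9, -3.6, 5.9]
grip_width: 0.153
grasp_force: 47.5
```

```bash
python3 -c "
from go import *
o=get_obs(); print(np.round(o['torque'],2),np.round(o['joint_pos'],2)); to((.476,.226,.023,48))"
```

```text
[-0.63 -0.04  0.99] [-0.17  0.37 -0.41  1.9   0.19  0.9  -1.41]
at [0.4781 0.2288 0.0264] psi 47.98 grip 0.153 gf 47.5 F [ 0.9 -3.6  5.9] t 51.75
[4.76e-01 2.26e-01 2.30e-02 4.80e+01] -> [-0.0034, 0.0003, 0.0034] [0.12, -0.12, -0.02]
```

Knob1 is on its stop (1 N m at 48°). Relaxing, releasing and lifting clear.

Call:
carry_out([
  {"xyz": [0, 0, 0], "angular": [0, 0, -1.5]},
  {"xyz": [0, 0, 0], "angular": [0, 0, -1.5]},
])

```text
clock: 51.95
position: [0.478, 0.2288, 0.0264]
ee_rot: [0.908, 0.419, 0.001, 0.0]
ft_force: [0.6, -1.4, 6.4]
grip_width: 0.154
grasp_force: 41.3
```

Call:
carry_out([
  {"xyz": [0, 0, 0], "angular": [0, 0, 0]},
  {"xyz": [0, 0, 0], "angular": [0, 0, 0]},
  {"xyz": [0, 0, -0.03], "angular": [0, 0, 0]},
  {"xyz": [0, 0, -0.07], "angular": [0, 0, 0]},
  {"xyz": [0, 0, -0.11], "angular": [0, 0, 0]},
  {"xyz": [0, 0, -0.15], "angular": [0, 0, 0]},
  {"xyz": [0, 0, -0.19], "angular": [0, 0, 0]},
  {"xyz": [0, 0, -0.22], "angular": [0, 0, 0]},
  {"xyz": [0, 0, -0.22], "angular": [0, 0, 0]},
], hand=0.45)

```text
clock: 52.85
position: [0.4784, 0.2297, 0.2495]
ee_rot: [0.908, 0.418, 0.004, 0.0]
ft_force: [-0.2, -0.1, 1.1]
grip_width: 0.448
grasp_force: 0.0
```

```bash
python3 -c "
from go import *
knobs(); knobs('top'); s=camera('scene'); cores(s,z=.036,amin=60)
c=snap('wrist','end.png'); 
print('post px exp',proj(c,[.6711,.1045,.104]))
for ce,a,p in blobs(c['img'].max(2)<60,100):
    if ce[1]<350: print(ce.round(0),a,onz(c,[ce],.104)[0,:2].round(4))
for n in ('top',):
  t=camera(n); u=proj(t,[.6711,.1045,.104])[0]; print(u,[ (ce.round(1),a) for ce,a,p in blobs(t['img'].max(2)<60,15) if np.hypot(*(ce-u))<30])
to((.5,.2,.3,48))"
```

```text
wrist [492.  76.] 1533 [0.6444 0.2208] 48.3 [0.021 0.044]
wrist [324. 201.] 814 [0.479  0.2304] 50.0 [0.013 0.046]
wrist [532. 329.] 1234 [0.5484 0.01  ] 66.4 [0.026 0.052]
top [205. 232.] 83 [0.6444 0.2145] 49.0 [0.01  0.048]
top [296. 270.] 87 [ 5.477e-01 -4.000e-04] 50.1 [0.011 0.043]
top [199. 303.] 96 [0.4769 0.2249] 52.3 [0.011 0.046]
core [165.1 306.2] 274 [ 0.7437 -0.368 ] 174.6 [0.026 0.076]
post px exp [[654.97340493 176.56334268]]
[497.  71.] 1619 [0.6235 0.2325]
[472. 169.] 617 [0.5751 0.1916]
[625. 170.] 674 [0.6564 0.1222]
[326. 198.] 861 [0.4876 0.2404]
[413. 210.] 419 [0.5279 0.195 ]
[584. 220.] 587 [0.6156 0.1105]
[528. 260.] 545 [0.5687 0.1115]
[472. 297.] 381 [0.5216 0.1144]
[537. 328.] 1301 [0.5446 0.0592]
[247.43546335 213.02676224] [(array([260. , 208.9]), np.int32(35)), (array([248.8, 215.4]), np.int32(57)), (array([258., 232.]), np.int32(45)), (array([234.2, 233.9]), np.int32(46))]
at [0.4763 0.2282 0.2435] psi 49.44 grip 0.454 gf 0.0 F [-1.  -0.6 -0.7] t 53.1
[ 0.5  0.2  0.3 48. ] -> [-0.0061, 0.0363, -0.0565] [-0.05, 0.12, 1.44]
```

```bash
python3 -c "
from go import *
for im,n in ((camera('top')['img'],'now'),(cv2.imread('pics/t4.png')[:,:,::-1],'t4')):
  print(n,[(ce.round(1).tolist(),int(a)) for ce,a,p in blobs(brown(im),15) if 180<ce[0]<320 and 190<ce[1]<350])
s=camera('scene'); 
for im,n in ((s['img'],'now'),(cv2.imread('pics/k3scene.png')[:,:,::-1],'k3')):
  print(n,[(ce.round(1).tolist(),int(a)) for ce,a,p in blobs(brown(im),15) if 320<ce[0]<470 and 190<ce[1]<320])
"
```

```text
now [([237.2, 229.1], 110), ([260.0, 230.1], 91), ([236.7, 254.7], 84), ([259.5, 255.5], 117), ([235.0, 281.0], 85), ([258.3, 281.4], 116)]
t4 [([263.9, 230.6], 31), ([263.3, 254.2], 31)]
now [([377.2, 240.4], 130), ([400.2, 241.2], 84), ([378.5, 258.0], 137), ([403.1, 258.7], 88), ([380.9, 276.7], 116), ([406.2, 277.8], 130)]
k3 [([377.2, 240.4], 131), ([400.1, 241.3], 85), ([378.6, 258.1], 136), ([403.1, 258.7], 88), ([380.3, 276.7], 128), ([405.6, 277.8], 117)]
```

```bash
python3 -c "
from workcell import *
print(hand_in())"
```

```text
the job is handed in; nothing more can be done
None
```

The job is handed in at about 53 s: three cores (all that were on the table) lie flat in slots 2, 3 and 4, the keeper bar is shut against its stop, all three knobs are on their end stops at about 50°, and I never went near the stapler or marker pack; `hand_in()` gave no verdict.

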